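# Lay out washed tablet-press tooling in its V-rests and die nests

### The job

The washed tablet-press tooling, two punches and two dies, lies in a row on the ribbed drip mat. Lay each punch across the V-rest of its own size, so that its barrel sits down in both Vs with the middle of the barrel about midway between them (head to either side), and stand each die flat in the nest of its own size. Leave all four let go and lying still, and do not shift the small glass beaker or the white jar that stand among them.

Things in the scene. Friction and masses are not known exactly. Their poses are not given: they have to be found in the camera images.
- punch_large: Thicker steel punch, 133 mm long, 0.42 kg. Origin on its axis, mid-barrel; x axis along it, to the head. Barrel dia 25.4 mm, x -40 to 40; neck dia 20 to x 50; head dia 31.8 to x 62; tip dia 20 to x -71. Starts level, origin 22 mm above the table, barrel on a fixed mat 72 mm wide with rib tops 10 mm up. Punches and dies lie in one row on it, any order, 72 mm apart, punches square to the row.
- punch_small: Thinner steel punch, 133 mm long, 0.24 kg. Origin on its axis, mid-barrel; x axis along it, to the head. Barrel dia 19 mm, x -40 to 40; neck dia 14 to x 50; head dia 25.4 to x 62; tip dia 13 to x -71. Starts level on the same mat (rib tops 10 mm up), origin 18 mm above the table.
- die_large: The larger steel die: an upright ring of 38 mm outer diameter, 20 mm bore, 24 mm high, 0.15 kg. Origin at the centre of its underside, z axis up. Starts standing on the rib tops, 10 mm above the table.
- die_small: The smaller steel die: an upright ring of 30 mm outer diameter, 12 mm bore, 22 mm high, 0.10 kg. Origin at the centre of its underside, z axis up. Starts standing on the rib tops, 10 mm above the table.
- rest_large: Larger V-rest, fixed: black base 72 (x) x 70 (y) x 8 mm, two white V-heads 6 mm thick at y -25 and +25 mm (44 mm clear between). Origin: centre of its underside, z up. A punch lies along its y axis, above the origin. 90-degree Vs open upward, bottom 28 mm, arm tops 49 mm above the table, mouth 42 mm wide. The seated large punch's axis is 46 mm above the table.
- rest_small: Smaller V-rest, fixed: black base 46 (x) x 70 (y) x 8 mm, two white V-heads 6 mm thick at y -25 and +25 mm (44 mm clear between). Origin: centre of its underside, z up. A punch lies along its y axis, above the origin. 90-degree Vs open upward, bottom 30 mm, arm tops 45 mm above the table, mouth 30 mm wide. The seated small punch's axis is 43.4 mm above the table.
- nest_large: Larger die nest, fixed: round black dish, 74 mm outer diameter, recess 50 mm diameter with a white floor. Origin at the centre of its underside, z up; the recess floor is 6 mm and the rim 12 mm above the table.
- nest_small: Smaller die nest, fixed: round black dish, 62 mm outer diameter, recess 40 mm diameter with a white floor. Origin at the centre of its underside, z up; the recess floor is 6 mm and the rim 12 mm above the table.
- beaker: Small empty glass beaker, 42 mm diameter, 55 mm high, loose, to be left alone. Origin at the centre of its underside.
- jar: White lidded ointment jar, about 48 mm diameter, 42 mm high, loose, to be left alone. Origin at the centre of its underside.
There are look-alikes about, which are no part of the job. Leave any yellow look-alike of the die_large alone.

How it is judged:
By the outcome, as a careful person would: the job done as asked, in the order asked, and still so for the second after the job is handed in, with the robot touching nothing.
It also fails if it takes over 112 s, if anything falls off the work surface, if the arm or the gripper's body presses on something with over 40 N, if the wrist force passes 120 N, or if a joint passes its speed limit or range.

### The arm

A 6-joint arm with a two-finger parallel gripper is mounted at the origin on the work surface. World frame = base frame: x ahead of the robot, y to its left, z up, the work surface at z = 0. Lengths are in m, angles in rad, forces in N, time in s.
With the tool pointing down it reaches from about 0.35 to 0.975 m from the base axis. Payload 4.9 kg.
Tool frame: the origin (TCP) lies between the finger pads; the fingertips stand 22 mm ahead of it and the grasp point (between the pads) lies 3 mm ahead of it; z points along the fingers, y is the line along which they close (so a half turn about z gives the same grasp; the last joint's range is limited). The gripper opens to 85 mm and grips with 20 to 120 N. Pads are 22 mm wide; open, the fingers measure 114 mm over their backs; the gripper's body (76 mm by 85 mm) begins 54 mm behind the grasp point. The pads swing forward as they close: fully open they stand 13 mm farther back than shut.
Start: joints at [1.199, 0.053, 1.613, -0, 1.476, -0.119], TCP at [0.156, 0.605, 0.226] pointing down, gripper open.
Joint ranges: [-3.01, 3.01], [-1.01, 2.22], [0.06, 2.58], [-1.02, 4.17], [0.09, 2.62], [-3.14, 3.14]. Speed limits (rad/s): [2.57, 2.57, 3.14, 3.14, 3.14, 3.14].

### API

Orientations are given as a unit quaternion [w, x, y, z].
In Python, from plant import state, grab_frame, get_calibration, job_done, recognise, regions_of gives the robot as it stands.
- The arm moves only by the tool apply_moves, never from a script. Its argument "targets" is a list of rows, each an object with "translation": the shift along the tool's x, y, z normalised to -1 to 1, where 1 is 100 mm, a list of three; "twist": the turn about the tool's z normalised to -1 to 1, where 1 is 0.1 rad; "hand": the opening, from 0 (shut) to 1 (fully open). A call has 1 to 8 rows; each row shifts and turns the commanded pose from where the row before left it, along the tool's axes as they then stand; what a row does not reach is not made up. A row lasts 1/10 s, in which the tool goes at most 50 mm and 8.59 degrees, less where a joint would pass 70% of its speed; a pose out of reach is approached as far as the arm can. A call with a number of a shift or a turn outside -1 to 1 is refused whole. A call with a gripper value outside its range is refused whole. The fingers move at their own pace and stop on an object; the grip force is fixed at half the most. Time passes only in rows, so rows that do not move let the fingers close. It gives the time, the measured TCP pose, the force, the opening and the grip force at its end, in the units of the state.
- state(): the state, without advancing time (a new reading comes with each control period).
- grab_frame(name): name is "side" or "top"; returns the picture (384x512x3 uint8, red, green, blue); there is no depth.
- get_calibration(name): a dict with "camera_matrix" (3x3 intrinsics, pixels), "D" ([k1, k2, p1, p2, k3] as OpenCV has them; the pictures are not rectified), "pose" (4x4, takes a point from camera to world coordinates). Camera axes: x right, y up, looking along -z (the intrinsics and any distortion apply to the point x, -y, -z); pixel columns grow to the right and rows downward; lengths in m; the calibration is good to about 2 mm. A picture is of the moment at which its call begins. get_calibration takes no time and is no camera call.
- job_done(): hands the job in; it is judged then, once.
Trained networks look in the newest picture that a camera, given by its name, has taken for a name from the list of things; names that differ only in an ending like _2 or _b are one class to them, and where a whole thing is asked for, a point or a joint stands for the part that bears it (a point fixed in the world has none). Each returns a list of dicts, best first, with "score" (0 to 1); they miss things now and then, are a little off and sometimes report something else, mostly with a low value. They report only what shows in the picture. A call takes as long as a camera call. They do not tell look-alikes from the thing itself.
- recognise(camera, query): "point" ([x, y, z] in m, in world coordinates, good to about 4 mm: the middle of the surface that is visible of it).
- regions_of(camera, query): "pixels" (384x512 bool, what is visible of it).
The state is a dict: "time": time; "joint_pos": joint angles; "joint_vel": joint speeds; "joint_efforts": joint torques, N m; "tool_pos": TCP position; "tool_rot": TCP orientation; "contact_force": force on the tool from outside, world axes, zero at the start; "ft_torque": the same for the moment, N m; "gripper_width": opening from 0.0 (shut) to 1.0 (fully open); "grasp_force": force on a finger pad.
Only numpy, scipy, OpenCV 4.12 (cv2) and the standard library are available. Lean on these libraries where they do the work, as an engineer would, in place of code of your own. Each camera call takes 0.05 s, during which the arm holds its last target. There are 200 camera calls.

## Working session

There is one attempt and no reset: what is moved stays moved. The work goes in short steps, Python scripts to look and compute and a tool call to move; the robot and the scene stay as the last step left them, time stands still between calls to the robot, and variables do not carry over. Pictures are saved under pics/ and viewed, at most 14 in all, crops included, and the job is handed in when it is done.

Besides the shell and the picture viewer there is one more tool, called after "Request:" by a JSON object that holds its "api" and its "payload", one argument or row to a line. apply_moves: Moves the arm, as the interface text tells. Its arguments: {"type":"object","properties":{"targets":{"type":"array"}},"required":["targets"]}

```bash
mkdir -p pics; cat > h.py <<'E'
import numpy as np, cv2
from plant import *
def ray(cam,uv):
    c=get_calibration(cam);K=np.array(c["camera_matrix"]);T=np.array(c["pose"])
    p=cv2.undistortPoints(np.array(uv,float).reshape(-1,1,2),K,np.array(c["D"],float)).reshape(-1,2)
    d=np.c_[p[:,0],-p[:,1],-np.ones(len(p))]@T[:3,:3].T
    return T[:3,3],d
def atz(cam,uv,z):
    o,d=ray(cam,uv); return o+d*((z-o[2])/d[:,2])[:,None]
def proj(cam,P):
    c=get_calibration(cam);K=np.array(c["camera_matrix"]);T=np.linalg.inv(np.array(c["pose"]))
    q=np.atleast_2d(P)@T[:3,:3].T+T[:3,3]; q=q*[1,-1,-1]
    return cv2.projectPoints(q,np.zeros(3),np.zeros(3),K,np.array(c["D"],float))[0].reshape(-1,2)
def shot(cam,name):
    f=np.array(grab_frame(cam)); cv2.imwrite(f"pics/{name}.png",cv2.cvtColor(f,cv2.COLOR_RGB2BGR)); return f
E
python3 - <<'E'
from h import *
np.set_printoptions(precision=4,suppress=True)
s=state();print(s['time'],s['tool_pos'],s['tool_rot'],s['gripper_width'])
for c in("top","side"):
    shot(c,c+"0"); print(c,np.array(get_calibration(c)["pose"])[:3])
    for n in "punch_large punch_small die_large die_small rest_large rest_small nest_large nest_small beaker jar".split():
        for r in recognise(c,n)[:3]: print(c,n,round(r["score"],2),np.array(r["point"]), proj(c,r["point"])[0].round())
E
```

```text
0.0 [0.1561 0.6045 0.2243] [-0.0002  0.1261  0.992  -0.001 ] 1.0040082688819458
top [[ 0.0147  0.9949 -0.0995  0.4532]
 [-0.9997  0.0128 -0.0199 -0.0046]
 [-0.0186  0.0997  0.9948  1.2096]]
top punch_large 0.59 [0.4653 0.0273 0.033 ] [258. 228.]
top punch_small 0.75 [ 0.457  -0.1147  0.0239] [305. 231.]
top die_small 0.38 [0.4679 0.0995 0.0364] [234. 227.]
top rest_large 0.94 [ 0.5208 -0.4193  0.0041] [402. 212.]
top rest_small 0.69 [ 0.6313 -0.1256  0.008 ] [308. 175.]
top nest_large 0.84 [0.6372 0.1413 0.0133] [223. 172.]
top nest_small 0.77 [0.5218 0.4185 0.0098] [134. 208.]
top beaker 0.58 [0.4732 0.2668 0.0341] [180. 224.]
top jar 0.65 [ 0.6075 -0.285   0.0449] [362. 182.]
top jar 0.5 [0.4648 0.0257 0.0311] [259. 228.]
side [[-0.8904  0.3102 -0.333   0.2219]
 [-0.4548 -0.6362  0.6232  0.6138]
 [-0.0185  0.7064  0.7076  0.7679]]
side punch_large 0.66 [0.467  0.0324 0.0346] [279. 214.]
side punch_small 0.59 [0.4634 0.0313 0.0323] [280. 215.]
side punch_small 0.5 [ 0.4621 -0.1119  0.0265] [300. 184.]
side die_large 0.63 [ 0.4627 -0.0374  0.0254] [290. 200.]
side rest_large 0.76 [ 0.5246 -0.4043  0.0111] [314. 131.]
side rest_small 0.64 [ 0.635  -0.1218  0.0069] [251. 170.]
side nest_small 0.66 [0.5209 0.4255 0.01  ] [179. 338.]
side beaker 0.71 [0.4726 0.2633 0.0357] [235. 280.]
side jar 0.68 [ 0.6043 -0.277   0.035 ] [280. 139.]
```

View pics/top0.png

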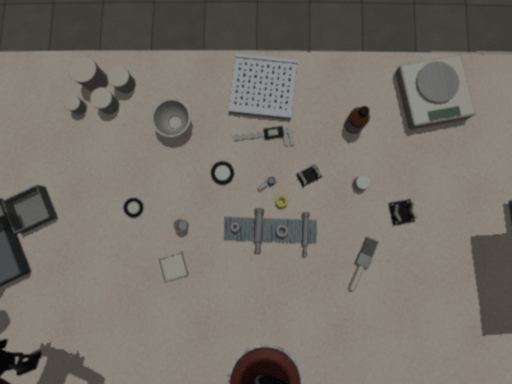

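View pics/side0.png

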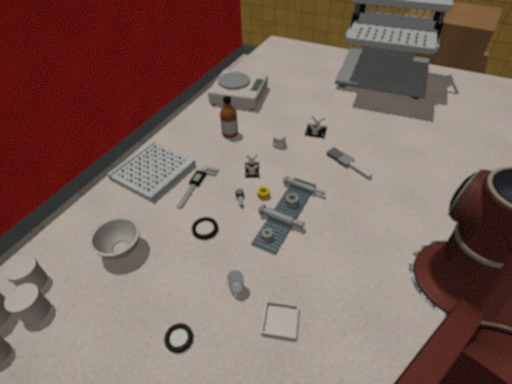

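The top view shows the row on the mat: small die (235,227), large punch (259,231), large die (282,231), small punch (305,234). The rests are at (308,175) and (402,212), the nests at (222,173) and (134,208). The yellow look-alike is at (282,201).

```bash
python3 - <<'E'
from h import *
np.set_printoptions(precision=4,suppress=True)
t=cv2.imread("pics/top0.png");s=cv2.imread("pics/side0.png")
def cr(im,u,v,w,h,W,H): return cv2.resize(im[v:v+h,u:u+w],(W,H),interpolation=cv2.INTER_CUBIC)
row=cr(t,218,200,104,60,800,300*800//800)
row=cv2.resize(t[202:260,218:322],(538,300),interpolation=cv2.INTER_CUBIC)
A=np.hstack([row,cr(t,356,202,1,1,12,300),np.zeros((300,250,3),np.uint8)])
B=np.hstack([cr(t,288,157,40,40,266,266*300//266),cr(t,382,192,40,40,267,300),cr(s,298,110,40,40,267,300)])
cv2.imwrite("pics/mos.png",np.vstack([A,B]))
for n in "punch_large punch_small die_large die_small nest_large nest_small rest_large rest_small".split():
  for c in("top","side"):
    for r in regions_of(c,n)[:2]:
        m=np.array(r["pixels"]).astype(np.uint8); v,u=np.nonzero(m)
        (cx,cy),wh,a=cv2.minAreaRect(np.c_[u,v].astype(np.float32))
        print(n,c,round(r["score"],2),len(u),"c",u.mean().round(1),v.mean().round(1),"rect",round(cx,1),round(cy,1),np.round(wh,1),round(a,1))
E
```

```text
punch_large top 0.72 334 c 258.1 228.6 rect 258.5 229.5 [43.  9.] 90.0
punch_large top 0.72 62 c 282.3 230.0 rect 282.0 230.0 [10. 10.] 90.0
punch_large side 0.71 399 c 277.9 215.3 rect 279.9 216.7 [47.2 10.4] 22.6
punch_large side 0.3 266 c 301.7 184.8 rect 303.5 184.9 [43.9  7.9] 17.1
punch_small top 0.68 240 c 305.1 233.4 rect 305.0 234.0 [42.  6.] 90.0
punch_small side 0.82 282 c 300.3 184.5 rect 303.2 184.6 [43.9  8.8] 15.1
punch_small side 0.21 504 c 203.9 227.0 rect 204.0 227.5 [23. 26.] 90.0
die_large top 0.57 81 c 281.0 201.4 rect 281.0 201.5 [11. 10.] 90.0
die_large top 0.42 93 c 281.7 231.1 rect 281.5 230.5 [11. 11.] 90.0
die_large side 0.65 139 c 290.9 199.0 rect 291.0 199.0 [12. 12.] 90.0
die_large side 0.54 132 c 263.3 192.1 rect 263.5 192.0 [12. 11.] 90.0
die_small side 0.7 118 c 266.7 233.8 rect 267.0 234.0 [12. 10.] 90.0
nest_large top 0.85 422 c 222.1 173.0 rect 222.0 173.0 [22. 22.] 90.0
nest_large top 0.74 211 c 361.0 182.7 rect 361.0 182.5 [15. 16.] 90.0
nest_large side 0.88 522 c 203.8 227.7 rect 203.5 227.5 [23. 27.] 90.0
nest_large side 0.72 664 c 178.1 338.4 rect 178.5 338.5 [29. 27.] 90.0
nest_small top 0.58 292 c 133.0 207.7 rect 132.9 207.7 [17.4 19.2] 26.6
rest_large top 0.98 550 c 401.8 212.0 rect 402.1 211.8 [23.3 25.4] 77.9
rest_large side 0.58 262 c 315.4 129.5 rect 316.2 127.9 [19.3 19.9] 18.4
rest_small top 0.78 342 c 309.0 175.2 rect 308.8 175.1 [15.2 23.7] 63.4
rest_small top 0.43 561 c 401.9 212.2 rect 402.4 212.0 [23.4 25.7] 81.3
rest_small side 0.61 253 c 251.6 166.9 rect 251.5 165.5 [21. 13.] 90.0
```

View pics/mos.png

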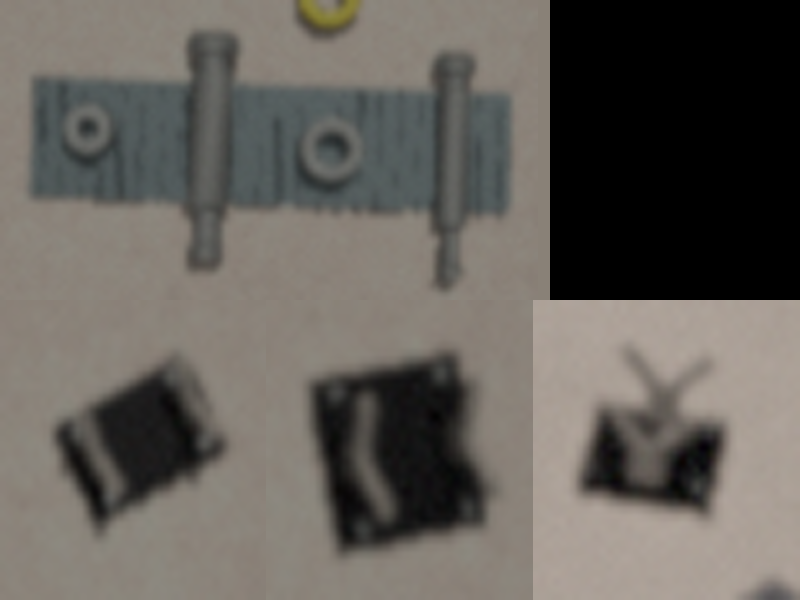

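```bash
python3 - <<'E'
from h import *
np.set_printoptions(precision=4,suppress=True)
def up(uv,off,sc): return np.array(off)+(np.array(uv,float)+.5)/sc-.5
rs=[218,202];k=[538/104,300/58]
for n,pts,z in(("PL",[[212,38],[203,266]],.022),("PS",[[454,57],[446,286]],.018)):
    w=atz("top",up(pts,rs,k),z); d=w[0]-w[1]
    print(n,w[:,:2].tolist(),"len",np.hypot(*d[:2]),"ang",np.degrees(np.arctan2(d[1],d[0])))
    print("  origin",w[1]+d*71/133)
for n,pts,z in(("DS",[[88,128]],.032),("DL",[[330,150]],.034),("mat",[[33,78],[512,93],[508,214],[30,197]],.01)):
    print(n,atz("top",up(pts,rs,k),z)[:,:2].tolist())
for n,pts,off,k2,L in(("RS",[[57,430],[175,350],[222,450],[100,530]],[288,157],[6.65,7.5],(.07,.046)),
  ("RL",[[312,382],[452,355],[485,522],[342,550]],[382-40,192],[6.675,7.5],0)):
    p=np.array(pts,float)-[0,300]
    if n=="RL": p[:,0]-=266; off=[382,192]
    w=atz("top",up(p,off,k2),.008)
    l1=w[1]-w[0];l2=w[2]-w[3];e=l1+l2
    print(n,"c",w.mean(0),"len",np.linalg.norm(l1),np.linalg.norm(l2),"w",np.linalg.norm(w[3]-w[0]),np.linalg.norm(w[2]-w[1]),"yaxis ang",np.degrees(np.arctan2(e[1],e[0])))
print("NL",atz("top",[[222,173]],.012),atz("side",[[203.7,227.6]],.010)); print("NS",atz("top",[[133.3,207.6]],.012),atz("side",[[178.4,338.4]],.01))
for r,n in(("side","rest_small"),("side","rest_large")): pass
s=state();print(s['time'])
E
```

```text
PL [[0.5230833986864152, 0.027605872862936053], [0.3886783805798804, 0.03082644383010854]] len 0.13444359772623066 ang -1.3726408656690088
  origin [0.4604 0.0291 0.022 ]
PS [[0.5139448078304617, -0.1164859632185607], [0.37896134838152185, -0.11236664569864194]] len 0.1350462998442886 ang -1.7479643946680001
  origin [ 0.451  -0.1146  0.018 ]
DS [[0.4685224875390175, 0.09943052499441164]]
DL [[0.45772919380644933, -0.04277052952540211]]
mat [[0.49825065468333884, 0.1351089284915649], [0.49328555728339946, -0.15196330994135296], [0.4213972786885601, -0.1497024782048076], [0.42719030782828116, 0.13521323963820125]]
RS c [ 0.6318 -0.1266  0.008 ] len 0.0654290327942901 0.06678929709765359 w 0.046551733401188115 0.04751556395690542 yaxis ang -58.57870519686452
RL c [ 0.5207 -0.4152  0.008 ] len 0.06678794444010235 0.06788931398666001 w 0.07048521902894546 0.07042162670021598 yaxis ang -79.55151853296175
NL [[0.635  0.1444 0.012 ]] [[0.6401 0.1479 0.01  ]]
NS [[0.5223 0.4208 0.012 ]] [[0.5225 0.4266 0.01  ]]
1.9
```

```bash
cat >> h.py <<'E'
def yawy(q):
    w,x,y,z=q; R=np.array([2*(x*y-w*z),1-2*(x*x+z*z)]); return np.degrees(np.arctan2(R[1],R[0]))
def plan(xyz,yaw=None):
    s=state(); a=yawy(s["tool_rot"]); yaw=a if yaw is None else yaw
    p=np.array(s["tool_pos"]); d=np.array(xyz)-p
    tw=-np.radians((yaw-a+90)%180-90)*10
    r=np.radians(yaw if abs(yaw-a)<90 else yaw+180)
    ty=np.array([np.cos(r),np.sin(r)]); tx=np.array([-ty[1],ty[0]])
    print("t %.1f"%s["time"],"p",p.round(4),"yaw %.1f"%a,"w %.3f g %.1f"%(s["gripper_width"],s["grasp_force"]),"F",np.round(s["contact_force"],1))
    print("twist total %.2f ; then x %.3f y %.3f z %.3f (units)"%(tw,d[:2]@tx*10,d[:2]@ty*10,-d[2]*10))
E
python3 -c "
from h import *
plan((.4604,.0291,.13),88.5)"
```

```text
t 1.9 p [0.1563 0.6051 0.2255] yaw 75.5 w 0.998 g 0.0 F [-0.1  0.6  1.3]
twist total -2.27 ; then x -3.191 y -5.679 z 0.955 (units)
```

Request:
{"api": "apply_moves", "payload": {
  "targets": [
    {"translation": [0,0,0],"twist": -1,"hand": 0.6},
    {"translation": [0,0,0],"twist": -1,"hand": 0.6},
    {"translation": [0,0,0],"twist": -0.27,"hand": 0.6},
    {"translation": [-0.24,-0.43,0],"twist": 0,"hand": 0.6},
    {"translation": [-0.24,-0.43,0],"twist": 0,"hand": 0.6},
    {"translation": [-0.24,-0.43,0],"twist": 0,"hand": 0.6},
    {"translation": [-0.24,-0.43,0],"twist": 0,"hand": 0.6},
    {"translation": [-0.24,-0.43,0],"twist": 0,"hand": 0.6}
  ]
}}

```text
time: 2.7
tool_pos: [0.2712, 0.3855, 0.2256]
tool_rot: [0.0, 0.013, 1.0, 0.0]
contact_force: [1.5, -0.6, -0.2]
gripper_width: 0.6
grasp_force: 0.0
```

Request:
{"api": "apply_moves", "payload": {
  "targets": [
    {"translation": [-0.24,-0.43,0],"twist": 0,"hand": 0.6},
    {"translation": [-0.24,-0.43,0],"twist": 0,"hand": 0.6},
    {"translation": [-0.24,-0.43,0],"twist": 0,"hand": 0.6},
    {"translation": [-0.24,-0.43,0],"twist": 0,"hand": 0.6},
    {"translation": [-0.24,-0.43,0],"twist": 0,"hand": 0.6},
    {"translation": [-0.24,-0.43,0],"twist": 0,"hand": 0.6},
    {"translation": [-0.24,-0.43,0.4],"twist": 0,"hand": 0.6},
    {"translation": [0,0,0.4],"twist": 0,"hand": 0.6}
  ]
}}

```text
time: 3.5
tool_pos: [0.4297, 0.0875, 0.1562]
tool_rot: [0.004, 0.017, 1.0, -0.0]
contact_force: [0.8, -0.5, 0.5]
gripper_width: 0.6
grasp_force: 0.0
```

```bash
python3 - <<'E'
from h import *
f=shot("side","s1"); t=shot("top","t1")
cv2.imwrite("pics/m1.png",cv2.cvtColor(np.hstack([cv2.resize(f[150:270,230:350],(400,400),interpolation=2),cv2.resize(t[180:280,210:310],(400,400),interpolation=2)]),4))
plan((.4604,.0291,.034),88.5)
E
```

```text
t 3.6 p [0.4224 0.0899 0.1483] yaw 88.3 w 0.597 g 0.0 F [-0.8  0.8 -1.2]
twist total -0.03 ; then x -0.396 y -0.598 z 1.143 (units)
```

View pics/m1.png

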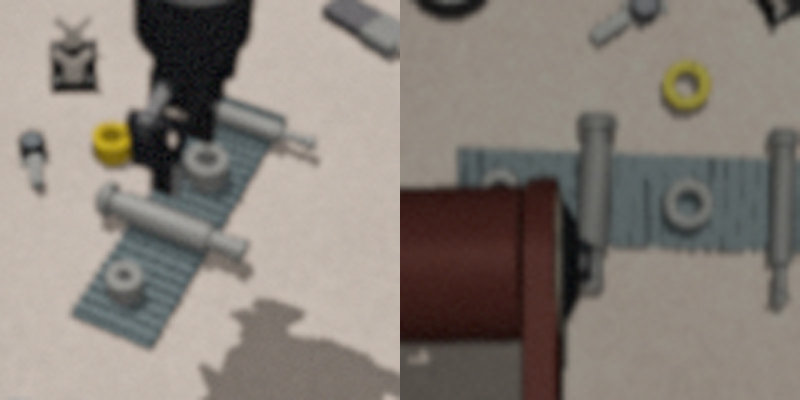

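The side crop shows the open hand above the mat and the large punch running from (103,197) to (243,247) in the crop. I check that against the top estimate.

```bash
python3 - <<'E'
from h import *
w=atz("side",[[260.9,209.1],[302.9,224.1]],.022);print(w,w[1]+(w[0]-w[1])*71/133)
print(atz("side",[[230+125/3.33,150+273/3.33],[230+208/3.33,150+160/3.33]],.033))
E
```

```text
[[0.52407242 0.02714477 0.022     ]
 [0.39720452 0.02547836 0.022     ]] [0.46493099 0.02636795 0.022     ]
[[ 0.46801503  0.09987812  0.033     ]
 [ 0.45710765 -0.04199004  0.033     ]]
```

Request:
{"api": "apply_moves", "payload": {
  "targets": [
    {"translation": [-0.2,-0.3,0.2],"twist": 0,"hand": 0.6},
    {"translation": [-0.2,-0.3,0.1],"twist": 0,"hand": 0.6},
    {"translation": [0,0,0.2],"twist": 0,"hand": 0.6},
    {"translation": [0,0,0],"twist": 0,"hand": 0.6},
    {"translation": [0,0,0],"twist": 0,"hand": 0.6}
  ]
}}

```text
time: 4.1
tool_pos: [0.4647, 0.0308, 0.1052]
tool_rot: [0.0, 0.012, 1.0, 0.0]
contact_force: [-0.5, 0.1, 1.3]
gripper_width: 0.605
grasp_force: 0.0
```

```bash
python3 -c "
from h import *
plan((.4604,.030,.034),88.5)"
```

```text
t 4.1 p [0.4647 0.0308 0.1052] yaw 88.6 w 0.605 g 0.0 F [-0.5  0.1  1.3]
twist total 0.01 ; then x 0.043 y -0.010 z 0.712 (units)
```

Request:
{"api": "apply_moves", "payload": {
  "targets": [
    {"translation": [0.02,-0.02,0.35],"twist": 0,"hand": 0.6},
    {"translation": [0,0,0.25],"twist": 0,"hand": 0.6},
    {"translation": [0,0,0.1],"twist": 0,"hand": 0.6},
    {"translation": [0,0,0],"twist": 0,"hand": 0.6},
    {"translation": [0,0,0],"twist": 0,"hand": 0.1},
    {"translation": [0,0,0],"twist": 0,"hand": 0.1},
    {"translation": [0,0,0],"twist": 0,"hand": 0.1},
    {"translation": [0,0,0],"twist": 0,"hand": 0.1}
  ]
}}

```text
time: 4.9
tool_pos: [0.4631, 0.0281, 0.0349]
tool_rot: [0.001, 0.013, 1.0, -0.0]
contact_force: [-0.2, -0.5, -0.1]
gripper_width: 0.104
grasp_force: 0.0
```

Request:
{"api": "apply_moves", "payload": {
  "targets": [
    {"translation": [0,0,0],"twist": 0,"hand": 0.1},
    {"translation": [0,0,0],"twist": 0,"hand": 0.1},
    {"translation": [0,0,0],"twist": 0,"hand": 0.1}
  ]
}}

```text
time: 5.2
tool_pos: [0.4624, 0.0281, 0.034]
tool_rot: [-0.0, 0.013, 1.0, 0.0]
contact_force: [1.0, -0.5, 0.6]
gripper_width: 0.104
grasp_force: 0.0
```

```bash
python3 - <<'E'
from h import *
f=shot("side","s2"); 
cv2.imwrite("pics/m2.png",cv2.cvtColor(cv2.resize(f[150:250,230:350],(720,600),interpolation=2),4))
E
```

```text
(no output)
```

View pics/m2.png

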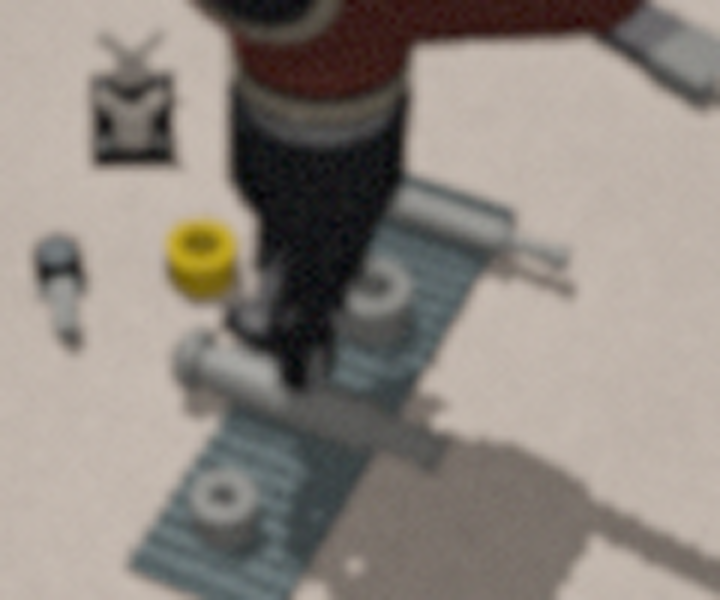

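The crop shows the finger ends at about (295,382), over or just behind the barrel, and the punch looks unmoved. I check the geometry.

```bash
python3 - <<'E'
from h import *
s=state();print(s["tool_pos"],s["joint_pos"],s["joint_efforts"],s["contact_force"])
for z in(.012,.022,.035,.045,.06): print(z,((proj("side",[.4624,.0281,z])[0]-[230,150])*6).round(0))
for P in ([.524,.027,.022],[.397,.028,.022],[.46,.028,.022]): print(P,((proj("side",P)[0]-[230,150])*6).round())
E
```

```text
[0.46239996 0.02813478 0.03393959] [-1.00100934e-01 -1.34362900e-01  2.13531414e+00  1.29082757e-05
  1.14077141e+00 -1.64503208e+00] [ 1.25174403e-03 -2.60158110e+01 -3.18961143e+01 -1.60196178e-04
 -4.31317915e-07  3.41012492e-05] [-1.15388057  0.35877256  0.55504791]
0.012 [303. 414.]
0.022 [304. 400.]
0.035 [304. 382.]
0.045 [305. 367.]
0.06 [306. 345.]
[0.524, 0.027, 0.022] [186. 354.]
[0.397, 0.028, 0.022] [436. 449.]
[0.46, 0.028, 0.022] [308. 402.]
```

Request:
{"api": "apply_moves", "payload": {
  "targets": [
    {"translation": [0,0,-0.2],"twist": 0,"hand": 0.1},
    {"translation": [0,0,-0.3],"twist": 0,"hand": 0.1},
    {"translation": [0,0,-0.1],"twist": 0,"hand": 0.1},
    {"translation": [0,0,0],"twist": 0,"hand": 0.1},
    {"translation": [0,0,0],"twist": 0,"hand": 0.1}
  ]
}}

```text
time: 5.75
tool_pos: [0.462, 0.0282, 0.0931]
tool_rot: [-0.0, 0.013, 1.0, 0.0]
contact_force: [-0.8, 0.1, -0.8]
gripper_width: 0.101
grasp_force: 0.0
```

```bash
python3 - <<'E'
from h import *
f=shot("side","s3"); 
cv2.imwrite("pics/m3.png",cv2.cvtColor(cv2.resize(f[150:250,230:350],(720,600),interpolation=2),4))
s=state(); p=np.array(s["tool_pos"]);print(p)
for dz in(-.022,0,.0): print(((proj("side",p+[0,0,dz])[0]-[230,150])*6).round(0))
E
```

```text
[0.46147204 0.02821119 0.0925098 ]
[309. 330.]
[310. 297.]
[310. 297.]
```

View pics/m3.png

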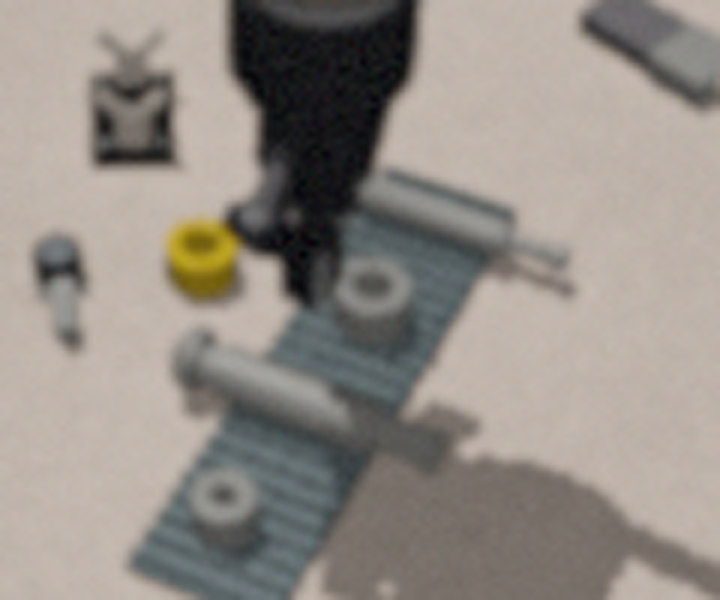

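The shut fingertips show at (310,302). That is about the height of the reported TCP and well short of the stated 22 mm ahead, so the hand closed above the punch. I reopen and go lower in small steps, watching the force.

Request:
{"api": "apply_moves", "payload": {
  "targets": [
    {"translation": [0,0,0],"twist": 0,"hand": 0.6},
    {"translation": [0,0,0],"twist": 0,"hand": 0.6},
    {"translation": [0,0,0],"twist": 0,"hand": 0.6},
    {"translation": [0,0,0.35],"twist": 0,"hand": 0.6},
    {"translation": [0,0,0.2],"twist": 0,"hand": 0.6},
    {"translation": [0,0,0.05],"twist": 0,"hand": 0.6},
    {"translation": [0,0,0.03],"twist": 0,"hand": 0.6},
    {"translation": [0,0,0.03],"twist": 0,"hand": 0.6}
  ]
}}

```text
time: 6.6
tool_pos: [0.4634, 0.0281, 0.0289]
tool_rot: [0.001, 0.013, 1.0, -0.0]
contact_force: [-0.8, -0.2, -0.1]
gripper_width: 0.601
grasp_force: 0.0
```

Request:
{"api": "apply_moves", "payload": {
  "targets": [
    {"translation": [0,0,0.02],"twist": 0,"hand": 0.6},
    {"translation": [0,0,0.02],"twist": 0,"hand": 0.6}
  ]
}}

```text
time: 6.8
tool_pos: [0.4633, 0.0281, 0.0248]
tool_rot: [0.001, 0.013, 1.0, -0.0]
contact_force: [-0.6, 1.3, -0.4]
gripper_width: 0.597
grasp_force: 0.0
```

```bash
python3 - <<'E'
from h import *
f=shot("side","s4"); 
cv2.imwrite("pics/m4.png",cv2.cvtColor(cv2.resize(f[150:250,230:350],(720,600),interpolation=2),4))
plan((.46,.028,.02))
E
```

```text
t 6.8 p [0.4628 0.0281 0.0243] yaw 88.5 w 0.601 g 0.0 F [0.2 0.  0.1]
twist total -0.00 ; then x 0.028 y -0.002 z 0.043 (units)
```

View pics/m4.png

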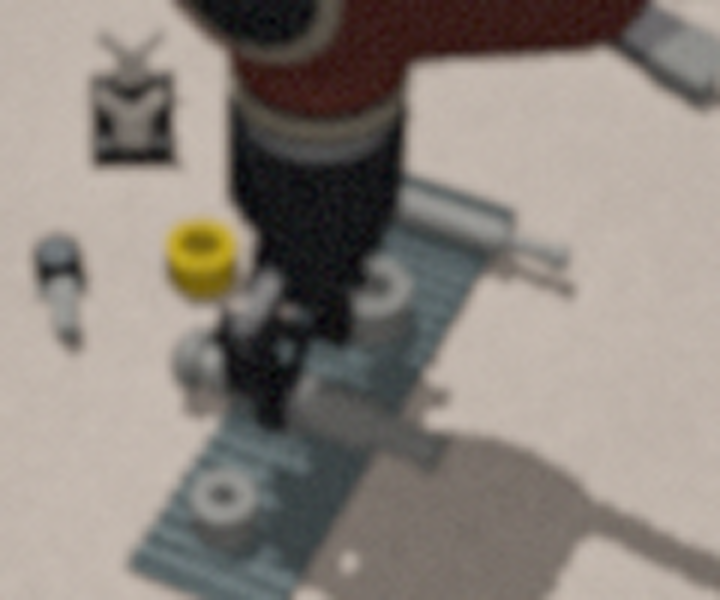

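The near finger's end shows at (272,425), still about 10 mm higher than the stated geometry gives, and there is no contact force. I go down another 10 mm and close.

Request:
{"api": "apply_moves", "payload": {
  "targets": [
    {"translation": [0.02,0,0.03],"twist": 0,"hand": 0.6},
    {"translation": [0,0,0.03],"twist": 0,"hand": 0.6},
    {"translation": [0,0,0.02],"twist": 0,"hand": 0.6},
    {"translation": [0,0,0.02],"twist": 0,"hand": 0.6}
  ]
}}

```text
time: 7.25
tool_pos: [0.4603, 0.0282, 0.0137]
tool_rot: [-0.0, 0.013, 1.0, 0.0]
contact_force: [0.8, -0.5, 0.6]
gripper_width: 0.6
grasp_force: 0.0
```

Request:
{"api": "apply_moves", "payload": {
  "targets": [
    {"translation": [0,0,0],"twist": 0,"hand": 0.1},
    {"translation": [0,0,0],"twist": 0,"hand": 0.1},
    {"translation": [0,0,0],"twist": 0,"hand": 0.1},
    {"translation": [0,0,0],"twist": 0,"hand": 0.1},
    {"translation": [0,0,0],"twist": 0,"hand": 0.1}
  ]
}}

```text
time: 7.75
tool_pos: [0.4606, 0.0275, 0.0144]
tool_rot: [-0.0, 0.013, 1.0, -0.001]
contact_force: [-2.9, -4.1, 3.6]
gripper_width: 0.266
grasp_force: 58.9
```

Gripped, but the 0.266 opening (22.6 mm) is a narrow chord of a 25.4 mm barrel. I regrip a little lower.

Request:
{"api": "apply_moves", "payload": {
  "targets": [
    {"translation": [0,0,0],"twist": 0,"hand": 0.5},
    {"translation": [0,0,0],"twist": 0,"hand": 0.5},
    {"translation": [0,0,0.02],"twist": 0,"hand": 0.5},
    {"translation": [0,0,0.02],"twist": 0,"hand": 0.5},
    {"translation": [0,0,0.01],"twist": 0,"hand": 0.5},
    {"translation": [0,0,0],"twist": 0,"hand": 0.5}
  ]
}}

```text
time: 8.35
tool_pos: [0.4602, 0.0283, 0.0086]
tool_rot: [-0.0, 0.013, 1.0, 0.0]
contact_force: [-0.4, -0.3, -1.0]
gripper_width: 0.501
grasp_force: 0.0
```

Request:
{"api": "apply_moves", "payload": {
  "targets": [
    {"translation": [0,0,0],"twist": 0,"hand": 0.1},
    {"translation": [0,0,0],"twist": 0,"hand": 0.1},
    {"translation": [0,0,0],"twist": 0,"hand": 0.1},
    {"translation": [0,0,0],"twist": 0,"hand": 0.1}
  ]
}}

```text
time: 8.75
tool_pos: [0.4606, 0.0275, 0.0094]
tool_rot: [0.0, 0.013, 1.0, -0.001]
contact_force: [-1.9, -4.6, 3.7]
gripper_width: 0.271
grasp_force: 58.9
```

Request:
{"api": "apply_moves", "payload": {
  "targets": [
    {"translation": [0,0,-0.1],"twist": 0,"hand": 0.1},
    {"translation": [0,0,-0.4],"twist": 0,"hand": 0.1},
    {"translation": [0,0,-0.5],"twist": 0,"hand": 0.1},
    {"translation": [0,0,-0.3],"twist": 0,"hand": 0.1},
    {"translation": [0,0,0],"twist": 0,"hand": 0.1}
  ]
}}

```text
time: 9.25
tool_pos: [0.4637, 0.0285, 0.1444]
tool_rot: [0.005, 0.013, 1.0, 0.0]
contact_force: [0.9, -0.4, -3.6]
gripper_width: 0.273
grasp_force: 60.2
```

```bash
python3 - <<'E'
from h import *
np.set_printoptions(precision=4,suppress=True)
p=np.array([[64,110],[192,125],[175,215],[47,190]],float)
w=atz("side",np.array([298,110])+(p+.5)/[6.675,7.5]-.5,.008);print(w,w.mean(0))
f=shot("side","s5"); s=state(); print(s["tool_pos"])
o,d=proj("side",np.array(s["tool_pos"])+[0,0,.013])[0]; print(o,d)
cv2.imwrite("pics/m5.png",cv2.cvtColor(np.hstack([cv2.resize(f[100:220,230:350],(400,400),interpolation=2),cv2.resize(f[105:155,290:340],(400,400),interpolation=2)]),4))
plan((.5207,-.4152,.129),10.4)
E
```

```text
[[ 0.5636 -0.4368  0.008 ]
 [ 0.4952 -0.4552  0.008 ]
 [ 0.4793 -0.382   0.008 ]
 [ 0.5477 -0.371   0.008 ]] [ 0.5215 -0.4112  0.008 ]
[0.4616 0.0286 0.1409]
282.3571954770591 182.82449792849084
t 9.3 p [0.4616 0.0286 0.1409] yaw 88.5 w 0.266 g 60.2 F [-0.3  0.  -5.6]
twist total 13.64 ; then x -4.472 y -0.220 z 0.119 (units)
```

View pics/m5.png

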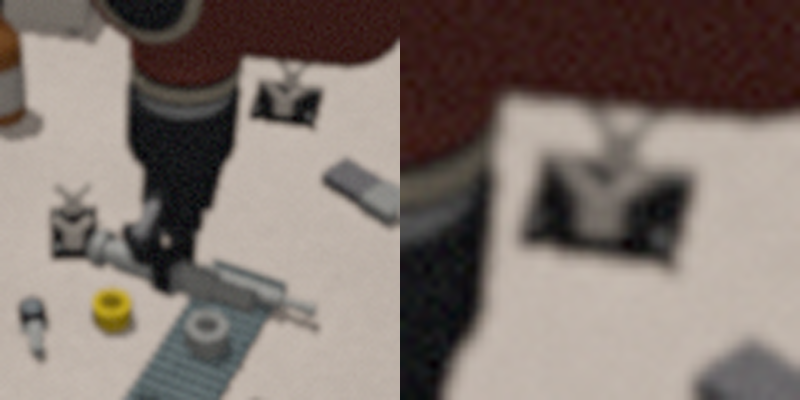

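The side crop shows the punch held level in the hand, head at left (97,247) and tip at (315,312), with rest_large clear behind. I turn it and carry it over.

Request:
{"api": "apply_moves", "payload": {
  "targets": [
    {"translation": [0,0,0],"twist": 1,"hand": 0.1},
    {"translation": [0,0,0],"twist": 1,"hand": 0.1},
    {"translation": [0,0,0],"twist": 1,"hand": 0.1},
    {"translation": [0,0,0],"twist": 1,"hand": 0.1},
    {"translation": [0,0,0],"twist": 1,"hand": 0.1},
    {"translation": [0,0,0],"twist": 1,"hand": 0.1},
    {"translation": [0,0,0],"twist": 1,"hand": 0.1},
    {"translation": [0,0,0],"twist": 1,"hand": 0.1}
  ]
}}

```text
time: 10.1
tool_pos: [0.4579, 0.0288, 0.1349]
tool_rot: [-0.003, 0.403, 0.915, -0.001]
contact_force: [0.1, 0.9, -4.2]
gripper_width: 0.272
grasp_force: 60.2
```

Request:
{"api": "apply_moves", "payload": {
  "targets": [
    {"translation": [0,0,0],"twist": 1,"hand": 0.1},
    {"translation": [0,0,0],"twist": 1,"hand": 0.1},
    {"translation": [0,0,0],"twist": 1,"hand": 0.1},
    {"translation": [0,0,0],"twist": 1,"hand": 0.1},
    {"translation": [0,0,0],"twist": 1,"hand": 0.1},
    {"translation": [0,0,0],"twist": 0.5,"hand": 0.1},
    {"translation": [0,0,0],"twist": 0,"hand": 0.1},
    {"translation": [0,0,0],"twist": 0,"hand": 0.1}
  ]
}}

```text
time: 10.9
tool_pos: [0.4588, 0.0286, 0.1364]
tool_rot: [-0.002, 0.634, 0.773, -0.001]
contact_force: [-0.9, 0.4, -4.9]
gripper_width: 0.272
grasp_force: 60.1
```

```bash
python3 -c "
from h import *
plan((.521,-.4135,.129))"
```

```text
t 10.9 p [0.4588 0.0286 0.1364] yaw 11.2 w 0.272 g 60.1 F [-0.9  0.4 -4.9]
twist total -0.00 ; then x -4.457 y -0.252 z 0.074 (units)
```

Request:
{"api": "apply_moves", "payload": {
  "targets": [
    {"translation": [-0.48,-0.03,0],"twist": 0,"hand": 0.1},
    {"translation": [-0.48,-0.03,0],"twist": 0,"hand": 0.1},
    {"translation": [-0.48,-0.03,0],"twist": 0,"hand": 0.1},
    {"translation": [-0.48,-0.03,0],"twist": 0,"hand": 0.1},
    {"translation": [-0.48,-0.03,0],"twist": 0,"hand": 0.1},
    {"translation": [-0.48,-0.03,0],"twist": 0,"hand": 0.1},
    {"translation": [-0.48,-0.03,0],"twist": 0,"hand": 0.1},
    {"translation": [-0.48,-0.03,0],"twist": 0,"hand": 0.1}
  ]
}}

```text
time: 11.7
tool_pos: [0.5108, -0.3547, 0.1374]
tool_rot: [-0.001, 0.635, 0.773, 0.0]
contact_force: [0.9, 0.4, -4.1]
gripper_width: 0.272
grasp_force: 60.0
```

Request:
{"api": "apply_moves", "payload": {
  "targets": [
    {"translation": [-0.3,0,0],"twist": 0,"hand": 0.1},
    {"translation": [-0.3,0,0],"twist": 0,"hand": 0.1},
    {"translation": [0,0,0],"twist": 0,"hand": 0.1},
    {"translation": [0,0,0],"twist": 0,"hand": 0.1},
    {"translation": [0,0,0],"twist": 0,"hand": 0.1}
  ]
}}

```text
time: 12.2
tool_pos: [0.5225, -0.4108, 0.1377]
tool_rot: [-0.001, 0.635, 0.773, 0.0]
contact_force: [-0.3, 0.2, -4.6]
gripper_width: 0.266
grasp_force: 60.0
```

```bash
python3 - <<'E'
from h import *
plan((.521,-.4135,.045),11.2)
f=shot("side","s6");t=shot("top","t6")
cv2.imwrite("pics/m6.png",cv2.cvtColor(np.hstack([cv2.resize(f[70:150,270:350],(400,400),interpolation=2),cv2.resize(t[170:250,360:440],(400,400),interpolation=2)]),4))
E
```

```text
t 12.2 p [ 0.5225 -0.4108  0.1377] yaw 11.2 w 0.266 g 60.0 F [-0.3  0.2 -4.6]
twist total 0.00 ; then x -0.023 y -0.020 z 0.927 (units)
```

View pics/m6.png

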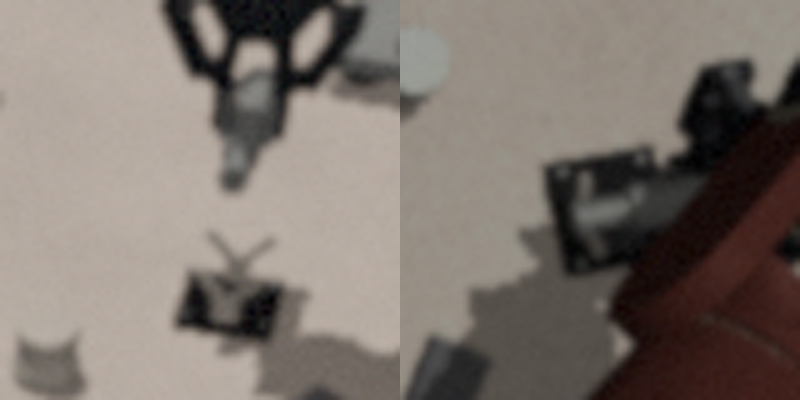

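The side crop shows the punch tip at (232,183) above the V with its bottom near (238,268). I check both positions numerically.

```bash
python3 - <<'E'
from h import *
p=np.array(state()["tool_pos"]); u=np.array([np.cos(np.radians(-78.8)),np.sin(np.radians(-78.8)),0])
f=lambda P:((proj("side",P)[0]-[270,70])*5).round()
print("tip end",f(p+[0,0,.013]-.071*u))
c=np.array([.521,-.4135,0])
print("near V bottom",f(c-.028*u+[0,0,.028]),"arm tops",f(c-.028*u+[-.0206,-.004,.049]),f(c-.028*u+[.0206,.004,.049]))
t=lambda P:((proj("top",P)[0]-[360,170])*5).round()
print("top corners",[t(c+a*u+b*np.array([-u[1],u[0],0])+[0,0,.008]).tolist() for a,b in((-.035,.036),(.035,.036),(-.035,-.036))], "tip",t(p+[0,0,.013]-.071*u))
E
```

```text
tip end [230. 184.]
near V bottom [225. 302.] arm tops [258. 282.] [199. 273.]
top corners [[137.0, 162.0], [246.0, 142.0], [161.0, 276.0]] tip [161. 215.]
```

Request:
{"api": "apply_moves", "payload": {
  "targets": [
    {"translation": [-0.04,-0.015,0.4],"twist": 0,"hand": 0.1},
    {"translation": [0,0,0.4],"twist": 0,"hand": 0.1},
    {"translation": [0,0,0.1],"twist": 0,"hand": 0.1},
    {"translation": [0,0,0.04],"twist": 0,"hand": 0.1},
    {"translation": [0,0,0.04],"twist": 0,"hand": 0.1},
    {"translation": [0,0,0],"twist": 0,"hand": 0.1},
    {"translation": [0,0,0],"twist": 0,"hand": 0.1}
  ]
}}

```text
time: 13.0
tool_pos: [0.5234, -0.4173, 0.0433]
tool_rot: [0.002, 0.635, 0.773, -0.0]
contact_force: [0.1, -0.3, -5.4]
gripper_width: 0.27
grasp_force: 59.9
```

Request:
{"api": "apply_moves", "payload": {
  "targets": [
    {"translation": [0,0,0.02],"twist": 0,"hand": 0.1},
    {"translation": [0,0,0.02],"twist": 0,"hand": 0.1},
    {"translation": [0,0,0],"twist": 0,"hand": 0.1}
  ]
}}

```text
time: 13.3
tool_pos: [0.5221, -0.4161, 0.0368]
tool_rot: [-0.0, 0.635, 0.773, 0.0]
contact_force: [-0.1, -0.2, -5.3]
gripper_width: 0.271
grasp_force: 59.9
```

Request:
{"api": "apply_moves", "payload": {
  "targets": [
    {"translation": [0,0,0.015],"twist": 0,"hand": 0.1},
    {"translation": [0,0,0.01],"twist": 0,"hand": 0.1},
    {"translation": [0,0,0],"twist": 0,"hand": 0.1},
    {"translation": [0,0,0],"twist": 0,"hand": 0.1}
  ]
}}

```text
time: 13.7
tool_pos: [0.5222, -0.4162, 0.0344]
tool_rot: [-0.0, 0.635, 0.773, -0.0]
contact_force: [-0.3, -0.2, -5.0]
gripper_width: 0.269
grasp_force: 60.1
```

Request:
{"api": "apply_moves", "payload": {
  "targets": [
    {"translation": [0,0,0.01],"twist": 0,"hand": 0.1},
    {"translation": [0,0,0],"twist": 0,"hand": 0.1},
    {"translation": [0,0,0],"twist": 0,"hand": 0.6},
    {"translation": [0,0,0],"twist": 0,"hand": 0.6},
    {"translation": [0,0,0],"twist": 0,"hand": 0.6},
    {"translation": [0,0,-0.2],"twist": 0,"hand": 0.6},
    {"translation": [0,0,-0.45],"twist": 0,"hand": 0.6},
    {"translation": [0,0,-0.45],"twist": 0,"hand": 0.6}
  ]
}}

```text
time: 14.5
tool_pos: [0.5216, -0.4157, 0.1438]
tool_rot: [-0.001, 0.635, 0.773, 0.0]
contact_force: [0.3, -0.4, -0.3]
gripper_width: 0.601
grasp_force: 0.0
```

Request:
{"api": "apply_moves", "payload": {
  "targets": [
    {"translation": [0.1,0,0],"twist": -1,"hand": 0.6},
    {"translation": [0,0,0],"twist": -1,"hand": 0.6},
    {"translation": [0,0,0],"twist": -1,"hand": 0.6},
    {"translation": [0,0,0],"twist": -1,"hand": 0.6},
    {"translation": [0,0,0],"twist": -1,"hand": 0.6},
    {"translation": [0,0,0],"twist": -1,"hand": 0.6},
    {"translation": [0,0,0],"twist": -1,"hand": 0.6},
    {"translation": [0,0,0],"twist": -1,"hand": 0.6}
  ]
}}

```text
time: 15.3
tool_pos: [0.5205, -0.4067, 0.1441]
tool_rot: [0.0, 0.282, 0.959, -0.0]
contact_force: [0.2, 0.3, -0.2]
gripper_width: 0.606
grasp_force: 0.0
```

Request:
{"api": "apply_moves", "payload": {
  "targets": [
    {"translation": [0,0,0],"twist": -1,"hand": 0.6},
    {"translation": [0,0,0],"twist": -1,"hand": 0.6},
    {"translation": [0,0,0],"twist": -1,"hand": 0.6},
    {"translation": [0,0,0],"twist": -1,"hand": 0.6},
    {"translation": [0,0,0],"twist": -1,"hand": 0.6},
    {"translation": [0,0,0],"twist": -0.5,"hand": 0.6},
    {"translation": [0,0,0],"twist": 0,"hand": 0.6},
    {"translation": [0,0,0],"twist": 0,"hand": 0.6}
  ]
}}

```text
time: 16.1
tool_pos: [0.5204, -0.4066, 0.1439]
tool_rot: [0.0, 0.013, 1.0, -0.0]
contact_force: [0.4, -0.2, -0.4]
gripper_width: 0.601
grasp_force: 0.0
```

```bash
python3 - <<'E'
from h import *
f=shot("side","s7")
print(atz("side",[[230+(305+0)/6,150+0]],.018)[0]*0)
w=atz("side",[[230+400/6,150+200/6],[230+565/6,150+256/6]],.018);print("PS barrel head-ish,tip",w)
plan((.452,-.1135,.13),88.5)
for r in recognise("side","punch_small")[:3]+recognise("side","punch_large")[:3]: print(r)
E
```

```text
[ 0. -0.  0.]
PS barrel head-ish,tip [[ 0.47450786 -0.11795831  0.018     ]
 [ 0.38609319 -0.11687462  0.018     ]]
t 16.1 p [ 0.5204 -0.4066  0.1438] yaw 88.5 w 0.601 g 0.0 F [ 0.4 -0.3  0. ]
twist total -0.01 ; then x 0.760 y 2.912 z 0.138 (units)
{'point': [0.4602, -0.1122, 0.0261], 'score': 0.8}
{'point': [0.6379, -0.1196, 0.009], 'score': 0.69}
{'point': [0.5207, -0.4128, 0.0582], 'score': 0.59}
```

Request:
{"api": "apply_moves", "payload": {
  "targets": [
    {"translation": [0.1,0.45,0],"twist": 0,"hand": 0.5},
    {"translation": [0.1,0.45,0],"twist": 0,"hand": 0.5},
    {"translation": [0.1,0.45,0],"twist": 0,"hand": 0.5},
    {"translation": [0.1,0.45,0],"twist": 0,"hand": 0.5},
    {"translation": [0.1,0.45,0],"twist": 0,"hand": 0.5},
    {"translation": [0.1,0.45,0],"twist": 0,"hand": 0.5},
    {"translation": [0.07,0.2,0.2],"twist": 0,"hand": 0.5},
    {"translation": [0,0,0.2],"twist": 0,"hand": 0.5}
  ]
}}

```text
time: 17.05
tool_pos: [0.4607, -0.1125, 0.1038]
tool_rot: [0.001, 0.011, 1.0, -0.0]
contact_force: [-0.1, -1.0, -0.2]
gripper_width: 0.5
grasp_force: 0.0
```

Request:
{"api": "apply_moves", "payload": {
  "targets": [
    {"translation": [0,0,0.3],"twist": 0,"hand": 0.5},
    {"translation": [0,0,0],"twist": 0,"hand": 0.5},
    {"translation": [0,0,0],"twist": 0,"hand": 0.5},
    {"translation": [0,0,0],"twist": 0,"hand": 0.5}
  ]
}}

```text
time: 17.45
tool_pos: [0.462, -0.1155, 0.0752]
tool_rot: [0.001, 0.013, 1.0, -0.001]
contact_force: [0.6, -0.3, 0.9]
gripper_width: 0.5
grasp_force: 0.0
```

```bash
python3 - <<'E'
from h import *
plan((.453,-.115,.01),88.3)
f=shot("side","s8");t=shot("top","t8")
cv2.imwrite("pics/m8.png",cv2.cvtColor(np.hstack([cv2.resize(f[90:210,230:350],(400,400),interpolation=2),cv2.resize(t[180:240,370:430],(400,400),interpolation=2)]),4))
E
```

```text
t 17.4 p [ 0.462  -0.1155  0.0752] yaw 88.5 w 0.500 g 0.0 F [ 0.6 -0.3  0.9]
twist total 0.03 ; then x 0.090 y 0.002 z 0.652 (units)
```

View pics/m8.png

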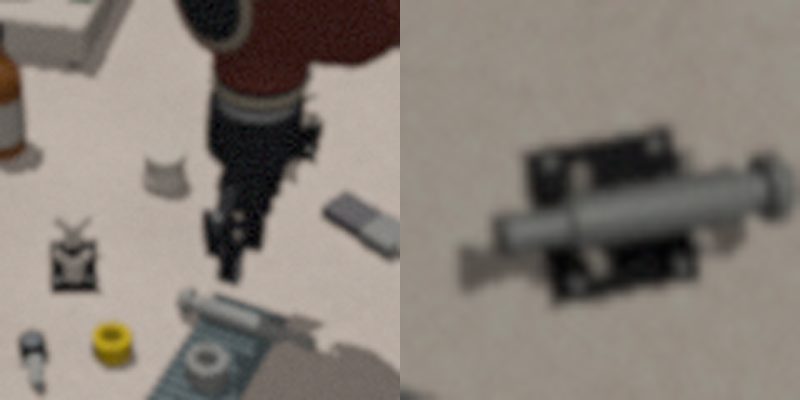

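```bash
python3 - <<'E'
from h import *
np.set_printoptions(precision=4,suppress=True)
g=lambda L,z: atz("top",[[370+(a-400+.5)/6.667-.5,180+(b+.5)/6.667-.5] for a,b in L],z)
w=g([[500,232],[793,187]],.046);u=(w[1]-w[0]);print(np.linalg.norm(u));u/=np.linalg.norm(u);print(u)
o=w[0]+71/133*(w[1]-w[0])
b=g([[530,155],[668,130],[697,278],[556,300]],.008);print(o,b,b.mean(0),"along",(o-b.mean(0))@u)
v=g([[577,215]],.046);print("shoulder->origin",v+.040*u)
E
```

```text
0.1348473268543869
[ 0.1629 -0.9866  0.    ]
[ 0.5221 -0.4227  0.046 ] [[ 0.5483 -0.3776  0.008 ]
 [ 0.5608 -0.4425  0.008 ]
 [ 0.492  -0.4545  0.008 ]
 [ 0.481  -0.3886  0.008 ]] [ 0.5205 -0.4158  0.008 ] along 0.007096368107509777
shoulder->origin [[ 0.525  -0.4261  0.046 ]]
```

The large punch lies in both Vs of rest_large, tip end at (500,232) and head end at (793,187) in the crop, but about 6 mm toward the head side. I'll nudge it later. The small punch comes next.

Request:
{"api": "apply_moves", "payload": {
  "targets": [
    {"translation": [0.06,0,0.3],"twist": 0,"hand": 0.5},
    {"translation": [0,0,0.25],"twist": 0,"hand": 0.5},
    {"translation": [0,0,0.06],"twist": 0,"hand": 0.5},
    {"translation": [0,0,0.04],"twist": 0,"hand": 0.5},
    {"translation": [0,0,0],"twist": 0,"hand": 0.5},
    {"translation": [0,0,0],"twist": 0,"hand": 0.5}
  ]
}}

```text
time: 18.15
tool_pos: [0.456, -0.1152, 0.01]
tool_rot: [0.001, 0.013, 1.0, -0.001]
contact_force: [0.4, 0.3, 0.6]
gripper_width: 0.502
grasp_force: 0.0
```

Request:
{"api": "apply_moves", "payload": {
  "targets": [
    {"translation": [0,0,0],"twist": 0,"hand": 0.05},
    {"translation": [0,0,0],"twist": 0,"hand": 0.05},
    {"translation": [0,0,0],"twist": 0,"hand": 0.05},
    {"translation": [0,0,0],"twist": 0,"hand": 0.05},
    {"translation": [0,0,0],"twist": 0,"hand": 0.05}
  ]
}}

```text
time: 18.65
tool_pos: [0.4559, -0.1165, 0.0101]
tool_rot: [0.001, 0.013, 1.0, -0.002]
contact_force: [-1.8, -5.3, 3.1]
gripper_width: 0.191
grasp_force: 58.6
```

Request:
{"api": "apply_moves", "payload": {
  "targets": [
    {"translation": [0,0,-0.1],"twist": 0,"hand": 0.05},
    {"translation": [0,0,-0.4],"twist": 0,"hand": 0.05},
    {"translation": [0,0,-0.5],"twist": 0,"hand": 0.05},
    {"translation": [0,0,0],"twist": 1,"hand": 0.05},
    {"translation": [0,0,0],"twist": 1,"hand": 0.05},
    {"translation": [0,0,0],"twist": 1,"hand": 0.05},
    {"translation": [0,0,0],"twist": 1,"hand": 0.05},
    {"translation": [0,0,0],"twist": 1,"hand": 0.05}
  ]
}}

```text
time: 19.45
tool_pos: [0.4543, -0.1141, 0.1085]
tool_rot: [-0.0, 0.262, 0.965, 0.0]
contact_force: [0.0, -0.6, -2.8]
gripper_width: 0.189
grasp_force: 59.1
```

Request:
{"api": "apply_moves", "payload": {
  "targets": [
    {"translation": [0,0,0],"twist": 1,"hand": 0.05},
    {"translation": [0,0,0],"twist": 1,"hand": 0.05},
    {"translation": [0,0,0],"twist": 1,"hand": 0.05},
    {"translation": [0,0,0],"twist": 1,"hand": 0.05},
    {"translation": [0,0,0],"twist": 1,"hand": 0.05},
    {"translation": [0,0,0],"twist": 0,"hand": 0.05},
    {"translation": [0,0,0],"twist": 0,"hand": 0.05}
  ]
}}

```text
time: 20.15
tool_pos: [0.4545, -0.1143, 0.1085]
tool_rot: [-0.0, 0.49, 0.872, 0.0]
contact_force: [-0.1, -0.3, -2.8]
gripper_width: 0.188
grasp_force: 59.0
```

```bash
python3 -c "
from h import *
plan((.632,-.1245,.11),31.4)"
```

```text
t 20.1 p [ 0.4545 -0.1143  0.1085] yaw 31.3 w 0.188 g 59.0 F [-0.1 -0.3 -2.8]
twist total -0.01 ; then x -1.011 y 1.462 z -0.015 (units)
```

Request:
{"api": "apply_moves", "payload": {
  "targets": [
    {"translation": [-0.25,0.36,0],"twist": 0,"hand": 0.05},
    {"translation": [-0.25,0.37,0],"twist": 0,"hand": 0.05},
    {"translation": [-0.25,0.37,0],"twist": 0,"hand": 0.05},
    {"translation": [-0.26,0.36,0],"twist": 0,"hand": 0.05},
    {"translation": [0,0,0],"twist": 0,"hand": 0.05},
    {"translation": [0,0,0],"twist": 0,"hand": 0.05},
    {"translation": [0,0,0],"twist": 0,"hand": 0.05}
  ]
}}

```text
time: 20.85
tool_pos: [0.6309, -0.1251, 0.1081]
tool_rot: [-0.001, 0.49, 0.871, -0.0]
contact_force: [-0.2, 0.2, -2.2]
gripper_width: 0.191
grasp_force: 59.4
```

```bash
python3 - <<'E'
from h import *
np.set_printoptions(precision=4,suppress=True)
plan((.632,-.1245,.11),31.4)
f=shot("side","s9");t=shot("top","t9")
cv2.imwrite("pics/m9.png",cv2.cvtColor(np.hstack([cv2.resize(f[120:190,215:285],(400,400),interpolation=2),cv2.resize(t[140:210,275:345],(400,400),interpolation=2)]),4))
a=np.radians(-58.6);u=np.array([np.cos(a),np.sin(a),0]);n=np.array([-u[1],u[0],0])
p=np.array(state()["tool_pos"])+[0,0,.0085]; c=np.array([.632,-.1245,0])
k=400/70
F=lambda P:((proj("side",P)[0]-[215,120])*k).round().tolist()
T=lambda P:((proj("top",P)[0]-[275,140])*k).round().tolist()
print("tip",F(p-.071*u),T(p-.071*u),"head",F(p+.062*u),T(p+.062*u))
print("base",[(F(c+i*.035*u+j*.023*n+[0,0,.008]),T(c+i*.035*u+j*.023*n+[0,0,.008])) for i,j in((-1,1),(1,1),(1,-1),(-1,-1))])
E
```

```text
t 20.9 p [ 0.6309 -0.1251  0.1081] yaw 31.3 w 0.191 g 59.4 F [-0.2  0.2 -2.2]
twist total -0.02 ; then x -0.001 y 0.012 z -0.019 (units)
tip [218.0, 215.0] [88.0, 243.0] head [201.0, 59.0] [316.0, 108.0]
base [([175.0, 327.0], [111.0, 197.0]), ([168.0, 244.0], [220.0, 133.0]), ([248.0, 239.0], [264.0, 204.0]), ([258.0, 322.0], [154.0, 269.0])]
```

View pics/m9.png

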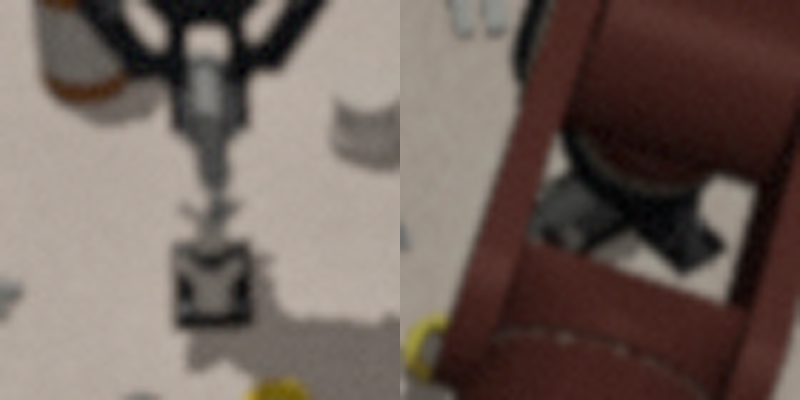

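In the side crop the base corners are (175,325), (175,245), (247,240), (250,322). Their centre matches the prediction of (212,283). The tip end is blurred against the V, so I check its profile by numbers.

```bash
python3 - <<'E'
from h import *
a=cv2.imread("pics/s8.png",0).astype(int);b=cv2.imread("pics/s9.png",0).astype(int)
print(a[138:166,246:260]);print(b[138:166,246:260])
p=np.array([.6309,-.1251,.1166]);r=np.radians(-58.7);u=np.array([np.cos(r),np.sin(r),0])
for l in(0,.03,.04,.06,.071): print(l,proj("side",p-l*u).round(1))
E
```

```text
[[180 177 177 177 180 179 178 177 180 180 178 179 179 178]
 [176 176 177 177 178 179 179 181 180 178 179 179 179 177]
 [177 177 176 176 178 179 178 179 179 178 177 180 180 179]
 [176 176 175 178 178 179 178 179 179 180 179 179 179 178]
 [174 177 176 178 179 180 180 178 181 180 179 177 177 177]
 [177 176 175 176 177 179 179 177 178 178 178 177 177 177]
 [175 175 174 176 176 176 177 176 179 179 179 177 178 175]
 [175 175 175 175 173 176 178 178 179 178 178 176 177 176]
 [177 179 177 177 176 177 177 175 177 178 178 178 177 175]
 [178 176 176 175 178 177 177 176 177 175 177 176 177 177]
 [176 176 177 178 178 178 177 178 178 175 176 177 176 174]
 [174 177 176 177 178 177 177 177 176 178 175 175 176 176]
 [176 174 174 177 178 177 177 175 176 177 176 178 177 178]
 [175 176 176 175 176 176 179 175 178 176 176 177 178 177]
 [176 175 176 175 176 178 176 177 176 177 175 175 177 176]
 [175 173 174 174 176 175 176 174 175 174 176 176 175 176]
 [171 168 171 172 174 176 178 177 176 172 168 169 173 173]
 [161 153 157 168 171 176 176 173 169 158 153 161 174 179]
 [150 136 142 155 164 175 172 168 156 
[... 1608 characters left out ...]
5 172]
 [145 132 136 146 140 112  86  75  86 103 125 153 166 171]
 [151 135 129 125 119  99  73  74  90 115 144 162 172 173]
 [164 153 140 121 109  93  80  84 107 142 161 170 172 171]
 [171 165 154 129 106  95  91  98 126 156 169 173 172 172]
 [170 169 157 130 110  98  98 107 132 156 167 169 168 168]
 [155 153 142 124 108 102 102 106 123 138 146 140 148 159]
 [125 118 109 103  97 102 101  99  94  98  98  98 117 150]
 [ 97  87  80  83  92  94  87  85  71  62  58  59  95 139]
 [ 91  85  68  64  71  68  66  60  48  48  54  55  75 115]
 [103  96  75  59  46  39  35  41  55  69  73  63  67  92]]
0 [[251.5 142.6]]
0.03 [[252.1 148.8]]
0.04 [[252.4 151. ]]
0.06 [[252.8 155.3]]
0.071 [[253.1 157.8]]
```

Request:
{"api": "apply_moves", "payload": {
  "targets": [
    {"translation": [0,0.01,0.35],"twist": 0,"hand": 0.05},
    {"translation": [0,0,0.25],"twist": 0,"hand": 0.05},
    {"translation": [0,0,0.04],"twist": 0,"hand": 0.05},
    {"translation": [0,0,0.04],"twist": 0,"hand": 0.05},
    {"translation": [0,0,0.02],"twist": 0,"hand": 0.05},
    {"translation": [0,0,0.02],"twist": 0,"hand": 0.05},
    {"translation": [0,0,0],"twist": 0,"hand": 0.05},
    {"translation": [0,0,0],"twist": 0,"hand": 0.05}
  ]
}}

```text
time: 21.75
tool_pos: [0.6335, -0.1251, 0.0375]
tool_rot: [0.001, 0.491, 0.871, 0.0]
contact_force: [0.2, 0.2, -1.0]
gripper_width: 0.192
grasp_force: 59.4
```

Request:
{"api": "apply_moves", "payload": {
  "targets": [
    {"translation": [0,0,0.015],"twist": 0,"hand": 0.05},
    {"translation": [0,0,0.01],"twist": 0,"hand": 0.05},
    {"translation": [0,0,0],"twist": 0,"hand": 0.05},
    {"translation": [0,0,0],"twist": 0,"hand": 0.05}
  ]
}}

```text
time: 22.15
tool_pos: [0.6336, -0.1251, 0.0362]
tool_rot: [0.001, 0.491, 0.871, 0.0]
contact_force: [-4.3, 1.2, 7.4]
gripper_width: 0.19
grasp_force: 60.5
```

Light contact in the V. I release and back off.

Request:
{"api": "apply_moves", "payload": {
  "targets": [
    {"translation": [0,0,0],"twist": 0,"hand": 0.3},
    {"translation": [0,0,0],"twist": 0,"hand": 0.5},
    {"translation": [0,0,0],"twist": 0,"hand": 0.5},
    {"translation": [0,0,0],"twist": 0,"hand": 0.5},
    {"translation": [0,0,-0.2],"twist": 0,"hand": 0.5},
    {"translation": [0,0,-0.45],"twist": 0,"hand": 0.5},
    {"translation": [0,0,-0.45],"twist": 0,"hand": 0.5}
  ]
}}

```text
time: 22.85
tool_pos: [0.6318, -0.1245, 0.1435]
tool_rot: [-0.002, 0.491, 0.871, -0.0]
contact_force: [-0.0, -0.3, 0.2]
gripper_width: 0.499
grasp_force: 0.0
```

Request:
{"api": "apply_moves", "payload": {
  "targets": [
    {"translation": [0.3,-0.3,0],"twist": -1,"hand": 0.7},
    {"translation": [0.3,-0.3,0],"twist": -1,"hand": 0.7},
    {"translation": [0.3,-0.3,0],"twist": -1,"hand": 0.7},
    {"translation": [0,0,0],"twist": -1,"hand": 0.7},
    {"translation": [0,0,0],"twist": -1,"hand": 0.7},
    {"translation": [0,0,0],"twist": -1,"hand": 0.7},
    {"translation": [0,0,0],"twist": -1,"hand": 0.7},
    {"translation": [0,0,0],"twist": -1,"hand": 0.7}
  ]
}}

```text
time: 23.65
tool_pos: [0.5072, -0.1071, 0.1439]
tool_rot: [0.0, 0.111, 0.994, 0.0]
contact_force: [-0.0, 0.1, 0.4]
gripper_width: 0.701
grasp_force: 0.0
```

Request:
{"api": "apply_moves", "payload": {
  "targets": [
    {"translation": [0,0,0],"twist": -1,"hand": 0.7},
    {"translation": [0,0,0],"twist": -1,"hand": 0.7},
    {"translation": [0,0,0],"twist": 0,"hand": 0.7},
    {"translation": [0,0,0],"twist": 0,"hand": 0.7}
  ]
}}

```text
time: 24.05
tool_pos: [0.5072, -0.1071, 0.1439]
tool_rot: [0.0, 0.014, 1.0, 0.0]
contact_force: [-0.0, -0.2, 0.2]
gripper_width: 0.701
grasp_force: 0.0
```

```bash
python3 - <<'E'
from h import *
np.set_printoptions(precision=4,suppress=True)
plan((.4577,-.0424,.1),88.5)
f=shot("side","s10");t=shot("top","t10")
cv2.imwrite("pics/m10.png",cv2.cvtColor(np.hstack([cv2.resize(f[110:200,225:335],(400,327),interpolation=2),cv2.resize(t[145:215,270:355],(400,327),interpolation=2)]),4))
for c,k,o in (("side",400/110,(225,110)),("top",400/85,(270,145))):
  for n,z in(("punch_small",.043),("punch_large",.046)):
    for r in regions_of(c,n)[:2]:
      m=np.array(r["pixels"]);v,u=np.nonzero(m);q=np.c_[u,v].astype(np.float32);(x,y),wh,a=cv2.minAreaRect(q)
      print(c,n,round(r["score"],2),"rect",round(x,1),round(y,1),np.round(wh,1),round(a,1),"world",atz(c,[[x,y]],z)[0])
E
```

```text
t 24.1 p [ 0.5072 -0.1071  0.1439] yaw 88.4 w 0.701 g 0.0 F [-0.  -0.2  0.2]
twist total -0.02 ; then x 0.512 y 0.633 z 0.439 (units)
side punch_small 0.65 rect 250.5 160.5 [29.  7.] 90.0 world [ 0.6372 -0.1256  0.043 ]
side punch_large 0.67 rect 316.0 120.5 [ 7.5 24.3] 14.0 world [ 0.5264 -0.4194  0.046 ]
top punch_small 0.51 rect 307.6 173.7 [ 8.  44.3] 64.7 world [ 0.6311 -0.1206  0.043 ]
top punch_large 0.78 rect 406.4 211.2 [10.4 45.9] 80.5 world [ 0.5208 -0.4177  0.046 ]
```

View pics/m10.png

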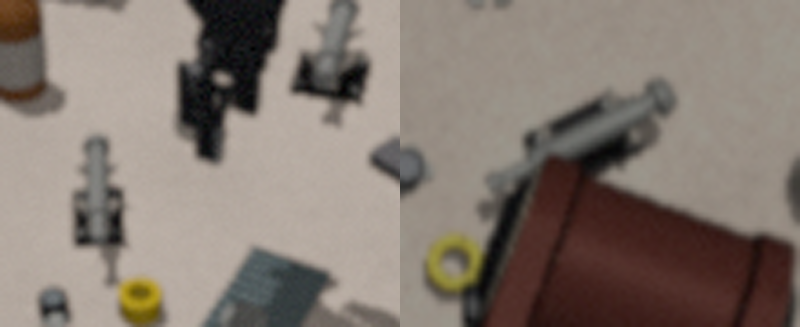

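Both punches lie in their own rests: the small one's head is at (95,150) in the left crop, and the top crop shows it across both heads. Now the large die.

Request:
{"api": "apply_moves", "payload": {
  "targets": [
    {"translation": [0.25,0.32,0],"twist": 0,"hand": 0.75},
    {"translation": [0.25,0.32,0],"twist": 0,"hand": 0.75},
    {"translation": [0,0,0.3],"twist": 0,"hand": 0.75},
    {"translation": [0,0,0.3],"twist": 0,"hand": 0.75},
    {"translation": [0,0,0],"twist": 0,"hand": 0.75},
    {"translation": [0,0,0],"twist": 0,"hand": 0.75},
    {"translation": [0,0,0],"twist": 0,"hand": 0.75}
  ]
}}

```text
time: 25.05
tool_pos: [0.4603, -0.0423, 0.0858]
tool_rot: [0.001, 0.013, 1.0, -0.0]
contact_force: [0.2, 0.2, 0.5]
gripper_width: 0.749
grasp_force: 0.0
```

```bash
python3 -c "
from h import *
plan((.4577,-.0424,.018),88.5)"
```

```text
t 25.1 p [ 0.4603 -0.0423  0.0858] yaw 88.5 w 0.749 g 0.0 F [0.2 0.2 0.5]
twist total -0.00 ; then x 0.026 y -0.002 z 0.678 (units)
```

Request:
{"api": "apply_moves", "payload": {
  "targets": [
    {"translation": [0.02,0,0.3],"twist": 0,"hand": 0.75},
    {"translation": [0,0,0.25],"twist": 0,"hand": 0.75},
    {"translation": [0,0,0.08],"twist": 0,"hand": 0.75},
    {"translation": [0,0,0.05],"twist": 0,"hand": 0.75},
    {"translation": [0,0,0],"twist": 0,"hand": 0.3},
    {"translation": [0,0,0],"twist": 0,"hand": 0.3},
    {"translation": [0,0,0],"twist": 0,"hand": 0.3},
    {"translation": [0,0,0],"twist": 0,"hand": 0.3}
  ]
}}

```text
time: 25.85
tool_pos: [0.4586, -0.0423, 0.0179]
tool_rot: [0.002, 0.013, 1.0, -0.001]
contact_force: [0.0, -0.6, 6.7]
gripper_width: 0.401
grasp_force: 60.5
```

Request:
{"api": "apply_moves", "payload": {
  "targets": [
    {"translation": [0,0,0],"twist": 0,"hand": 0.3},
    {"translation": [0,0,0],"twist": 0,"hand": 0.3}
  ]
}}

```text
time: 26.05
tool_pos: [0.4586, -0.0422, 0.0179]
tool_rot: [0.002, 0.013, 1.0, -0.001]
contact_force: [-1.3, -0.2, 5.4]
gripper_width: 0.405
grasp_force: 60.5
```

Request:
{"api": "apply_moves", "payload": {
  "targets": [
    {"translation": [0,0,-0.2],"twist": 0,"hand": 0.3},
    {"translation": [0,0,-0.5],"twist": 0,"hand": 0.3},
    {"translation": [-0.33,0.35,0],"twist": 0,"hand": 0.3},
    {"translation": [-0.33,0.35,0],"twist": 0,"hand": 0.3},
    {"translation": [-0.33,0.35,0],"twist": 0,"hand": 0.3},
    {"translation": [-0.33,0.35,0],"twist": 0,"hand": 0.3},
    {"translation": [-0.33,0.35,0],"twist": 0,"hand": 0.3},
    {"translation": [-0.08,0.08,0],"twist": 0,"hand": 0.3}
  ]
}}

```text
time: 26.85
tool_pos: [0.6368, 0.1401, 0.0858]
tool_rot: [0.001, 0.011, 1.0, 0.001]
contact_force: [0.3, 0.1, -1.1]
gripper_width: 0.401
grasp_force: 60.4
```

Request:
{"api": "apply_moves", "payload": {
  "targets": [
    {"translation": [0,0,0],"twist": 0,"hand": 0.3},
    {"translation": [0,0,0],"twist": 0,"hand": 0.3},
    {"translation": [0,0,0],"twist": 0,"hand": 0.3}
  ]
}}

```text
time: 27.15
tool_pos: [0.6334, 0.1356, 0.0856]
tool_rot: [-0.001, 0.013, 1.0, -0.0]
contact_force: [-0.4, -0.2, -1.7]
gripper_width: 0.404
grasp_force: 60.4
```

```bash
python3 - <<'E'
from h import *
plan((.637,.1452,.014))
f=cv2.imread("pics/s10.png",0);t=cv2.imread("pics/t8.png",0)
# dark ring fits in both cameras
for n,c,im,(u,v),zz in(("NL","side",f,(204,228),.012),("NL","top",t,(222,173),.012),("NS","side",f,(178,338),.012),("NS","top",t,(133,208),.012)):
    m=np.zeros_like(im);m[v-18:v+19,u-18:u+19]=im[v-18:v+19,u-18:u+19]<75
    cs,h=cv2.findContours(m,cv2.RETR_CCOMP,cv2.CHAIN_APPROX_NONE)
    for i,k in enumerate(cs):
        if len(k)>15:
            e=cv2.fitEllipse(k); print(n,c,"outer" if h[0][i][3]<0 else "inner",np.round(e[0],1),np.round(e[1],1),atz(c,[e[0]],.012)[0].round(4),atz(c,[e[0]],.006)[0].round(4))
E
```

```text
t 27.1 p [0.6334 0.1356 0.0856] yaw 88.5 w 0.404 g 60.4 F [-0.4 -0.2 -1.7]
twist total -0.00 ; then x -0.034 y 0.097 z 0.716 (units)
NL side outer [204.7 228.2] [20.4 24.6] [0.6354 0.1496 0.012 ] [0.6387 0.1459 0.006 ]
NL side inner [204.3 227.4] [15.6 20.8] [0.6379 0.1476 0.012 ] [0.6412 0.1439 0.006 ]
NL top outer [222.  172.8] [21.9 22.4] [0.6357 0.1444 0.012 ] [0.6366 0.1451 0.006 ]
NL top inner [222.  172.5] [16.5 17.1] [0.6367 0.1444 0.012 ] [0.6376 0.1452 0.006 ]
NS side outer [178.5 338.1] [25.9 28.8] [0.5219 0.4264 0.012 ] [0.5242 0.4249 0.006 ]
NS side inner [178.2 337.3] [19.1 22.3] [0.5233 0.4254 0.012 ] [0.5257 0.4239 0.006 ]
NS top outer [133.1 207.3] [18.1 18.7] [0.5231 0.4215 0.012 ] [0.5234 0.4236 0.006 ]
NS top inner [132.9 207.2] [13.5 13.9] [0.5236 0.422  0.012 ] [0.5239 0.4241 0.006 ]
```

Request:
{"api": "apply_moves", "payload": {
  "targets": [
    {"translation": [-0.04,0.1,0],"twist": 0,"hand": 0.3},
    {"translation": [0,0,0.3],"twist": 0,"hand": 0.3},
    {"translation": [0,0,0.25],"twist": 0,"hand": 0.3},
    {"translation": [0,0,0.06],"twist": 0,"hand": 0.3},
    {"translation": [0,0,0.04],"twist": 0,"hand": 0.3},
    {"translation": [0,0,0.03],"twist": 0,"hand": 0.3},
    {"translation": [0,0,0],"twist": 0,"hand": 0.3},
    {"translation": [0,0,0],"twist": 0,"hand": 0.3}
  ]
}}

```text
time: 27.95
tool_pos: [0.6398, 0.1467, 0.0193]
tool_rot: [0.001, 0.013, 1.0, 0.0]
contact_force: [0.0, -0.1, -1.3]
gripper_width: 0.403
grasp_force: 60.4
```

Request:
{"api": "apply_moves", "payload": {
  "targets": [
    {"translation": [0.02,-0.01,0.02],"twist": 0,"hand": 0.3},
    {"translation": [0,0,0.015],"twist": 0,"hand": 0.3},
    {"translation": [0,0,0.01],"twist": 0,"hand": 0.3},
    {"translation": [0,0,0],"twist": 0,"hand": 0.3}
  ]
}}

```text
time: 28.35
tool_pos: [0.6368, 0.1456, 0.014]
tool_rot: [-0.0, 0.013, 1.0, -0.0]
contact_force: [-3.1, -0.1, 3.1]
gripper_width: 0.408
grasp_force: 60.9
```

Contact with the nest floor at the expected height (0.014). I release, lift and go to the small die.

Request:
{"api": "apply_moves", "payload": {
  "targets": [
    {"translation": [0,0,0],"twist": 0,"hand": 0.6},
    {"translation": [0,0,0],"twist": 0,"hand": 0.75},
    {"translation": [0,0,0],"twist": 0,"hand": 0.75},
    {"translation": [0,0,-0.2],"twist": 0,"hand": 0.75},
    {"translation": [0,0,-0.5],"twist": 0,"hand": 0.75},
    {"translation": [0.42,-0.12,0],"twist": 0,"hand": 0.65},
    {"translation": [0.42,-0.12,0],"twist": 0,"hand": 0.65},
    {"translation": [0.42,-0.12,0],"twist": 0,"hand": 0.65}
  ]
}}

```text
time: 29.15
tool_pos: [0.5091, 0.1127, 0.084]
tool_rot: [0.001, 0.013, 1.0, 0.0]
contact_force: [-0.3, -0.4, 1.0]
gripper_width: 0.65
grasp_force: 0.0
```

Request:
{"api": "apply_moves", "payload": {
  "targets": [
    {"translation": [0.42,-0.12,0],"twist": 0,"hand": 0.65},
    {"translation": [0,0,0],"twist": 0,"hand": 0.65},
    {"translation": [0,0,0],"twist": 0,"hand": 0.65},
    {"translation": [0,0,0],"twist": 0,"hand": 0.65}
  ]
}}

```text
time: 29.55
tool_pos: [0.4694, 0.1022, 0.0846]
tool_rot: [0.001, 0.013, 1.0, 0.0]
contact_force: [-0.4, 0.3, 0.8]
gripper_width: 0.648
grasp_force: 0.0
```

```bash
python3 - <<'E'
from h import *
plan((.468,.0996,.018),88.5)
shot("side","s11")
for n,z in(("die_large",.028),("die_small",.026),("beaker",.03),("nest_large",.012)):
    for r in recognise("side",n)[:3]: print(n,round(r["score"],2),np.round(r["point"],4))
E
```

```text
t 29.6 p [0.4694 0.1022 0.0846] yaw 88.5 w 0.648 g 0.0 F [-0.4  0.3  0.8]
twist total 0.00 ; then x 0.013 y -0.026 z 0.666 (units)
die_large 0.5 [0.639  0.1479 0.0241]
die_small 0.73 [0.5213 0.4275 0.0095]
die_small 0.51 [0.4748 0.1075 0.0334]
beaker 0.86 [0.4752 0.2627 0.0366]
nest_large 0.88 [0.6276 0.1549 0.0119]
```

Request:
{"api": "apply_moves", "payload": {
  "targets": [
    {"translation": [0.01,-0.026,0.3],"twist": 0,"hand": 0.65},
    {"translation": [0,0,0.25],"twist": 0,"hand": 0.65},
    {"translation": [0,0,0.06],"twist": 0,"hand": 0.65},
    {"translation": [0,0,0.04],"twist": 0,"hand": 0.65},
    {"translation": [0,0,0],"twist": 0,"hand": 0.2},
    {"translation": [0,0,0],"twist": 0,"hand": 0.2},
    {"translation": [0,0,0],"twist": 0,"hand": 0.2},
    {"translation": [0,0,0],"twist": 0,"hand": 0.2}
  ]
}}

```text
time: 30.6
tool_pos: [0.468, 0.0996, 0.0201]
tool_rot: [0.002, 0.013, 1.0, 0.0]
contact_force: [0.1, 0.8, 4.7]
gripper_width: 0.307
grasp_force: 59.4
```

Request:
{"api": "apply_moves", "payload": {
  "targets": [
    {"translation": [0,0,0],"twist": 0,"hand": 0.2},
    {"translation": [0,0,0],"twist": 0,"hand": 0.2}
  ]
}}

```text
time: 30.8
tool_pos: [0.468, 0.0996, 0.0201]
tool_rot: [0.002, 0.013, 1.0, 0.0]
contact_force: [-0.9, 0.6, 6.6]
gripper_width: 0.309
grasp_force: 59.6
```

Request:
{"api": "apply_moves", "payload": {
  "targets": [
    {"translation": [0,0,-0.2],"twist": 0,"hand": 0.2},
    {"translation": [0,0,-0.5],"twist": 0,"hand": 0.2},
    {"translation": [0,0,-0.5],"twist": 0,"hand": 0.2},
    {"translation": [0,0,0],"twist": 0,"hand": 0.2},
    {"translation": [-0.06,0.4,0],"twist": 0,"hand": 0.2},
    {"translation": [-0.06,0.4,0],"twist": 0,"hand": 0.2},
    {"translation": [-0.06,0.4,0],"twist": 0,"hand": 0.2},
    {"translation": [-0.06,0.4,0],"twist": 0,"hand": 0.2}
  ]
}}

```text
time: 31.6
tool_pos: [0.4941, 0.26, 0.1373]
tool_rot: [-0.001, 0.013, 1.0, -0.0]
contact_force: [0.4, -0.5, -1.1]
gripper_width: 0.305
grasp_force: 59.4
```

Request:
{"api": "apply_moves", "payload": {
  "targets": [
    {"translation": [-0.06,0.4,0],"twist": 0,"hand": 0.2},
    {"translation": [-0.06,0.4,0],"twist": 0,"hand": 0.2},
    {"translation": [-0.06,0.4,0],"twist": 0,"hand": 0.2},
    {"translation": [-0.05,0.4,0],"twist": 0,"hand": 0.2},
    {"translation": [0,0,0],"twist": 0,"hand": 0.2},
    {"translation": [0,0,0],"twist": 0,"hand": 0.2},
    {"translation": [0,0,0],"twist": 0,"hand": 0.2}
  ]
}}

```text
time: 32.3
tool_pos: [0.5213, 0.4172, 0.1373]
tool_rot: [-0.001, 0.013, 1.0, -0.001]
contact_force: [0.3, -0.1, -0.3]
gripper_width: 0.306
grasp_force: 59.5
```

```bash
python3 -c "
from h import *
plan((.5238,.4235,.017))"
```

```text
t 32.3 p [0.5213 0.4172 0.1373] yaw 88.5 w 0.306 g 59.5 F [ 0.3 -0.1 -0.3]
twist total -0.00 ; then x -0.024 y 0.064 z 1.203 (units)
```

Request:
{"api": "apply_moves", "payload": {
  "targets": [
    {"translation": [-0.02,0.06,0.3],"twist": 0,"hand": 0.2},
    {"translation": [0,0,0.4],"twist": 0,"hand": 0.2},
    {"translation": [0,0,0.3],"twist": 0,"hand": 0.2},
    {"translation": [0,0,0.07],"twist": 0,"hand": 0.2},
    {"translation": [0,0,0.05],"twist": 0,"hand": 0.2},
    {"translation": [0,0,0.03],"twist": 0,"hand": 0.2},
    {"translation": [0,0,0],"twist": 0,"hand": 0.2},
    {"translation": [0,0,0],"twist": 0,"hand": 0.2}
  ]
}}

```text
time: 33.1
tool_pos: [0.5251, 0.4247, 0.0254]
tool_rot: [0.001, 0.013, 1.0, 0.001]
contact_force: [-0.3, -0.4, 0.2]
gripper_width: 0.304
grasp_force: 59.5
```

```bash
python3 -c "
from h import *
plan((.5238,.4235,.0165))"
```

```text
t 33.1 p [0.5251 0.4247 0.0254] yaw 88.5 w 0.304 g 59.5 F [-0.3 -0.4  0.2]
twist total -0.00 ; then x 0.012 y -0.012 z 0.089 (units)
```

Request:
{"api": "apply_moves", "payload": {
  "targets": [
    {"translation": [0.01,-0.01,0.03],"twist": 0,"hand": 0.2},
    {"translation": [0,0,0.03],"twist": 0,"hand": 0.2},
    {"translation": [0,0,0.015],"twist": 0,"hand": 0.2},
    {"translation": [0,0,0.01],"twist": 0,"hand": 0.2},
    {"translation": [0,0,0],"twist": 0,"hand": 0.2}
  ]
}}

```text
time: 33.6
tool_pos: [0.5228, 0.4231, 0.0162]
tool_rot: [-0.0, 0.013, 1.0, -0.0]
contact_force: [-3.5, -2.7, 6.7]
gripper_width: 0.305
grasp_force: 60.3
```

Request:
{"api": "apply_moves", "payload": {
  "targets": [
    {"translation": [0,0,0],"twist": 0,"hand": 0.5},
    {"translation": [0,0,0],"twist": 0,"hand": 0.65},
    {"translation": [0,0,0],"twist": 0,"hand": 0.65},
    {"translation": [0,0,-0.2],"twist": 0,"hand": 0.65},
    {"translation": [0,0,-0.5],"twist": 0,"hand": 0.65},
    {"translation": [0,0,-0.5],"twist": 0,"hand": 0.65},
    {"translation": [0.1,-0.45,0],"twist": 0,"hand": 0.65},
    {"translation": [0.1,-0.45,0],"twist": 0,"hand": 0.65}
  ]
}}

```text
time: 34.4
tool_pos: [0.5021, 0.3342, 0.1383]
tool_rot: [0.003, 0.012, 1.0, 0.001]
contact_force: [1.1, -0.8, -0.6]
gripper_width: 0.651
grasp_force: 0.0
```

Request:
{"api": "apply_moves", "payload": {
  "targets": [
    {"translation": [0.1,-0.45,0],"twist": 0,"hand": 0.65},
    {"translation": [0.1,-0.45,0],"twist": 0,"hand": 0.65},
    {"translation": [0.1,-0.45,0],"twist": 0,"hand": 0.65},
    {"translation": [0,0,0],"twist": 0,"hand": 0.65},
    {"translation": [0,0,0],"twist": 0,"hand": 0.65}
  ]
}}

```text
time: 34.9
tool_pos: [0.4672, 0.1989, 0.1351]
tool_rot: [0.0, 0.014, 1.0, 0.0]
contact_force: [0.0, 0.6, 0.9]
gripper_width: 0.654
grasp_force: 0.0
```

```bash
python3 - <<'E'
from h import *
f=shot("side","s12");t=shot("top","t12");cv=lambda im,u,v,w:cv2.resize(im[v-w:v+w,u-w:u+w],(260,260),interpolation=2)
cv2.imwrite("pics/m12.png",cv2.cvtColor(np.vstack([np.hstack([cv(f,204,228,25),cv(f,178,338,25),cv(f,316,122,25)]),np.hstack([cv(t,222,173,20),cv(t,133,208,20),cv(t,404,211,28)])]),4))
plan((.5216,-.4157,.14),11.2)
E
```

```text
t 35.0 p [0.4676 0.2002 0.1353] yaw 88.5 w 0.652 g 0.0 F [ 0.1  0.7 -0.3]
twist total 13.50 ; then x -6.146 y -0.667 z -0.047 (units)
```

View pics/m12.png

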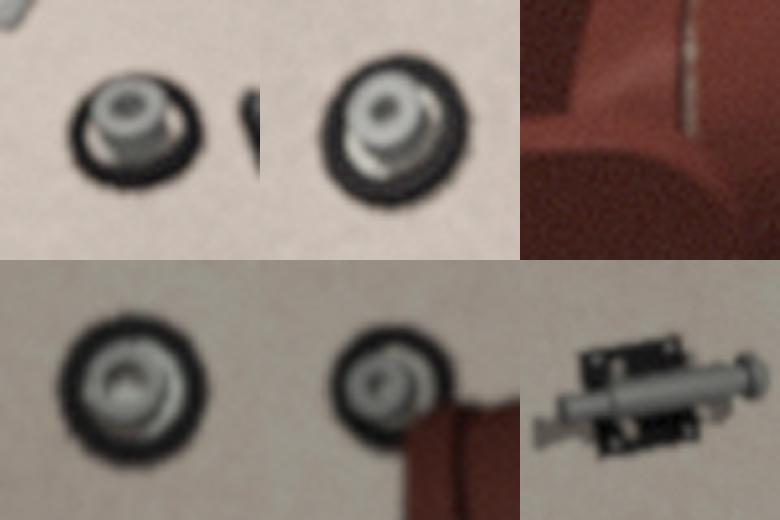

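Both dies stand flat in their nests: the top crops show them within the recesses at (125,388) and (380,385). The large punch, with its tip shoulder at (608,400), sits slightly toward the head side, so I go back to shift it about 6 mm.

Request:
{"api": "apply_moves", "payload": {
  "targets": [
    {"translation": [0,0,0],"twist": 1,"hand": 0.6},
    {"translation": [0,0,0],"twist": 1,"hand": 0.6},
    {"translation": [0,0,0],"twist": 1,"hand": 0.6},
    {"translation": [0,0,0],"twist": 1,"hand": 0.6},
    {"translation": [0,0,0],"twist": 1,"hand": 0.6},
    {"translation": [0,0,0],"twist": 1,"hand": 0.6},
    {"translation": [0,0,0],"twist": 1,"hand": 0.6},
    {"translation": [0,0,0],"twist": 1,"hand": 0.6}
  ]
}}

```text
time: 35.8
tool_pos: [0.4675, 0.2009, 0.1351]
tool_rot: [-0.0, 0.402, 0.916, 0.0]
contact_force: [0.7, 0.0, 0.1]
gripper_width: 0.599
grasp_force: 0.0
```

Request:
{"api": "apply_moves", "payload": {
  "targets": [
    {"translation": [0,0,0],"twist": 1,"hand": 0.6},
    {"translation": [0,0,0],"twist": 1,"hand": 0.6},
    {"translation": [0,0,0],"twist": 1,"hand": 0.6},
    {"translation": [0,0,0],"twist": 1,"hand": 0.6},
    {"translation": [0,0,0],"twist": 1,"hand": 0.6},
    {"translation": [0,0,0],"twist": 0.5,"hand": 0.6},
    {"translation": [-0.48,-0.05,0],"twist": 0,"hand": 0.6},
    {"translation": [-0.48,-0.05,0],"twist": 0,"hand": 0.6}
  ]
}}

```text
time: 36.6
tool_pos: [0.4766, 0.1045, 0.1353]
tool_rot: [0.0, 0.633, 0.774, 0.0]
contact_force: [-0.0, -0.9, 0.6]
gripper_width: 0.603
grasp_force: 0.0
```

Request:
{"api": "apply_moves", "payload": {
  "targets": [
    {"translation": [-0.48,-0.05,0],"twist": 0,"hand": 0.6},
    {"translation": [-0.48,-0.05,0],"twist": 0,"hand": 0.6},
    {"translation": [-0.48,-0.05,0],"twist": 0,"hand": 0.6},
    {"translation": [-0.48,-0.05,0],"twist": 0,"hand": 0.6},
    {"translation": [-0.48,-0.05,0],"twist": 0,"hand": 0.6},
    {"translation": [-0.48,-0.05,0],"twist": 0,"hand": 0.6},
    {"translation": [-0.48,-0.05,0],"twist": 0,"hand": 0.6},
    {"translation": [-0.48,-0.05,0],"twist": 0,"hand": 0.6}
  ]
}}

```text
time: 37.4
tool_pos: [0.5125, -0.2825, 0.135]
tool_rot: [0.0, 0.634, 0.773, 0.0]
contact_force: [2.0, -0.5, -0.3]
gripper_width: 0.6
grasp_force: 0.0
```

Request:
{"api": "apply_moves", "payload": {
  "targets": [
    {"translation": [-0.48,-0.05,0],"twist": 0,"hand": 0.6},
    {"translation": [-0.48,-0.05,0],"twist": 0,"hand": 0.6},
    {"translation": [0,0,0],"twist": 0,"hand": 0.6},
    {"translation": [0,0,0],"twist": 0,"hand": 0.6},
    {"translation": [0,0,0],"twist": 0,"hand": 0.6}
  ]
}}

```text
time: 37.9
tool_pos: [0.5207, -0.3759, 0.1345]
tool_rot: [-0.0, 0.634, 0.773, 0.0]
contact_force: [0.3, 1.2, -0.4]
gripper_width: 0.6
grasp_force: 0.0
```

```bash
python3 -c "
from h import *
plan((.5216,-.4157,.035),11.2)"
```

```text
t 37.9 p [ 0.5207 -0.3759  0.1345] yaw 11.3 w 0.600 g 0.0 F [ 0.3  1.2 -0.4]
twist total 0.01 ; then x -0.392 y -0.068 z 0.995 (units)
```

Request:
{"api": "apply_moves", "payload": {
  "targets": [
    {"translation": [-0.38,-0.06,0],"twist": 0,"hand": 0.6},
    {"translation": [0,0,0],"twist": 0,"hand": 0.6},
    {"translation": [0,0,0],"twist": 0,"hand": 0.6},
    {"translation": [0,0,0.4],"twist": 0,"hand": 0.6},
    {"translation": [0,0,0.4],"twist": 0,"hand": 0.6},
    {"translation": [0,0,0.1],"twist": 0,"hand": 0.6},
    {"translation": [0,0,0.07],"twist": 0,"hand": 0.6},
    {"translation": [0,0,0],"twist": 0,"hand": 0.6}
  ]
}}

```text
time: 38.7
tool_pos: [0.5218, -0.4152, 0.0386]
tool_rot: [0.0, 0.635, 0.773, 0.0]
contact_force: [-0.6, -0.3, 0.1]
gripper_width: 0.6
grasp_force: 0.0
```

Request:
{"api": "apply_moves", "payload": {
  "targets": [
    {"translation": [0,0,0.02],"twist": 0,"hand": 0.6},
    {"translation": [0,0,0],"twist": 0,"hand": 0.1},
    {"translation": [0,0,0],"twist": 0,"hand": 0.1},
    {"translation": [0,0,0],"twist": 0,"hand": 0.1},
    {"translation": [0,0,0],"twist": 0,"hand": 0.1},
    {"translation": [0,0,0],"twist": 0,"hand": 0.1}
  ]
}}

```text
time: 39.3
tool_pos: [0.5227, -0.4164, 0.0381]
tool_rot: [0.002, 0.635, 0.773, 0.0]
contact_force: [1.2, 1.7, 6.1]
gripper_width: 0.265
grasp_force: 59.0
```

Request:
{"api": "apply_moves", "payload": {
  "targets": [
    {"translation": [0,0,-0.06],"twist": 0,"hand": 0.1},
    {"translation": [0,0,0],"twist": 0,"hand": 0.1},
    {"translation": [0.06,0,0],"twist": 0,"hand": 0.1},
    {"translation": [0,0,0],"twist": 0,"hand": 0.1},
    {"translation": [0,0,0],"twist": 0,"hand": 0.1},
    {"translation": [0,0,0.03],"twist": 0,"hand": 0.1},
    {"translation": [0,0,0.015],"twist": 0,"hand": 0.1},
    {"translation": [0,0,0],"twist": 0,"hand": 0.1}
  ]
}}

```text
time: 40.1
tool_pos: [0.5212, -0.4101, 0.0384]
tool_rot: [0.001, 0.635, 0.773, 0.0]
contact_force: [2.6, 1.8, 0.5]
gripper_width: 0.268
grasp_force: 59.7
```

Request:
{"api": "apply_moves", "payload": {
  "targets": [
    {"translation": [0,0,0],"twist": 0,"hand": 0.1},
    {"translation": [0,0,0],"twist": 0,"hand": 0.1}
  ]
}}

```text
time: 40.3
tool_pos: [0.5212, -0.4101, 0.0384]
tool_rot: [0.001, 0.635, 0.773, 0.0]
contact_force: [2.7, 2.5, 1.3]
gripper_width: 0.268
grasp_force: 59.7
```

Request:
{"api": "apply_moves", "payload": {
  "targets": [
    {"translation": [0,0,0],"twist": 0,"hand": 0.3},
    {"translation": [0,0,0],"twist": 0,"hand": 0.6},
    {"translation": [0,0,0],"twist": 0,"hand": 0.6},
    {"translation": [0,0,0],"twist": 0,"hand": 0.6},
    {"translation": [0,0,-0.2],"twist": 0,"hand": 0.6},
    {"translation": [0,0,-0.5],"twist": 0,"hand": 0.6},
    {"translation": [0,0,-0.5],"twist": 0,"hand": 0.6},
    {"translation": [0.45,0,0],"twist": 0,"hand": 0.6}
  ]
}}

```text
time: 41.1
tool_pos: [0.5155, -0.3726, 0.1684]
tool_rot: [0.009, 0.636, 0.771, -0.001]
contact_force: [1.4, 1.1, 0.7]
gripper_width: 0.6
grasp_force: 0.0
```

Request:
{"api": "apply_moves", "payload": {
  "targets": [
    {"translation": [0.45,0,0],"twist": 0,"hand": 0.6},
    {"translation": [0.45,0,0],"twist": 0,"hand": 0.6},
    {"translation": [0.45,0,0],"twist": 0,"hand": 0.6},
    {"translation": [0.45,0,0],"twist": 0,"hand": 0.6},
    {"translation": [0.45,0,0],"twist": 0,"hand": 0.6},
    {"translation": [0.45,0,0],"twist": 0,"hand": 0.6},
    {"translation": [0.45,0,0],"twist": 0,"hand": 0.6},
    {"translation": [0.45,0,0],"twist": 0,"hand": 0.6}
  ]
}}

```text
time: 41.9
tool_pos: [0.4409, -0.0112, 0.1576]
tool_rot: [0.0, 0.635, 0.772, -0.0]
contact_force: [1.4, 0.5, -0.2]
gripper_width: 0.604
grasp_force: 0.0
```

```bash
python3 - <<'E'
from h import *
f=shot("side","s13");t=shot("top","t13");cv=lambda im,u,v,w:cv2.resize(im[v-w:v+w,u-w:u+w],(390,390),interpolation=2)
cv2.imwrite("pics/m13.png",cv2.cvtColor(np.hstack([cv(t,404,211,26),cv(t,308,174,26)]),4))
for n,z in(("punch_large",.046),("punch_small",.043)):
    for r in regions_of("top",n)[:1]:
      v,u=np.nonzero(np.array(r["pixels"]));(x,y),wh,a=cv2.minAreaRect(np.c_[u,v].astype(np.float32))
      print(n,round(r["score"],2),np.round(wh,1),"world centre",atz("top",[[x,y]],z)[0].round(4))
for n in("beaker","jar"): print(n,[(round(r["score"],2),np.round(r["point"],4)) for r in recognise("side",n)[:1]])
s=state();print(s["time"],s["tool_pos"])
E
```

```text
punch_small 0.8 [ 7.2 42.9] world centre [ 0.6297 -0.1205  0.043 ]
beaker [(0.76, array([0.4735, 0.264 , 0.0357]))]
jar []
42.2 [ 0.44192293 -0.01329143  0.15761996]
```

View pics/m13.png

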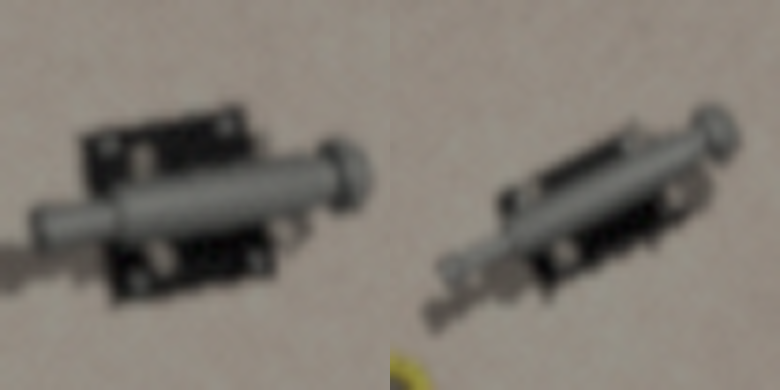

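The top crops show both punches lying across both V-heads of their rests, the large one now centred (ends at (35,228) and (370,175)). I check the beaker and jar against the first picture, then hand in.

```bash
python3 - <<'E'
from h import *
a=cv2.imread("pics/top0.png",0).astype(int)
b=cv2.imread("pics/t13.png",0).astype(int);c=cv2.imread("pics/t8.png",0).astype(int);s0=cv2.imread("pics/side0.png",0).astype(int);s=cv2.imread("pics/s13.png",0).astype(int)
print("jar top",abs(a-b)[172:194,350:374].mean().round(1),"beaker top",abs(a-b)[214:240,170:192].mean().round(1),"beaker side",abs(s0-s)[265:300,222:250].mean().round(1),"jar side",abs(s0-s)[130:152,268:292].mean().round(1))
print(job_done())
E
```

```text
jar top 7.9 beaker top 7.5 beaker side 16.1 jar side 73.9
the job is handed in; nothing more can be done
None
```

I handed the job in at about 42 s: by the pictures both punches lie centred across the Vs of their own rests and both dies stand flat in their own nests, all let go. The last before/after check, printed in the same run that handed in, did not clearly confirm that the beaker and jar stayed put: the top view changed little, the side view changed a lot around the jar (possibly the arm in front of it), and no contact with either was noticed.

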